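# Unlock the grilling basket and open it

### The arm

A 6-joint arm with a two-finger parallel gripper is mounted at the origin on a cart in front of the work surface, level with it; the furniture and walls round the work are solid. World frame = base frame: x ahead of the robot, y to its left, z up, the work surface at z = 0. Lengths are in m, angles in rad, forces in N, time in s.
With the tool pointing down it reaches from about 0.35 to 0.975 m from the base axis. Payload 4.9 kg.
Tool frame: the origin (TCP) lies at the very end of the fingers, on their centre line; the grasp point (between the pads) lies 19 mm behind it; z points along the fingers, y is the line along which they close (so a half turn about z gives the same grasp; the last joint's range is limited). The gripper opens to 85 mm and grips with 20 to 120 N. Pads are 22 mm wide; open, the fingers measure 114 mm over their backs; the gripper's body (76 mm by 85 mm) begins 54 mm behind the grasp point. The pads swing forward as they close: fully open they stand 13 mm farther back than shut.
Start: joints at [-1.233, 0.053, 1.613, -0, 1.476, -0.119], TCP at [0.276, -0.561, 0.193] pointing down, gripper open.
Joint ranges: [-3.01, 3.01], [-1.01, 2.22], [0.06, 2.58], [-1.02, 4.17], [0.09, 2.62], [-3.14, 3.14]. Speed limits (rad/s): [2.57, 2.57, 3.14, 3.14, 3.14, 3.14].

### API

Orientations are given as a 3x3 rotation matrix whose columns are the frame's x, y, z axes.
In Python, from plant import robot gives the robot as it stands. The module is installed in compiled form; this text tells all that it offers.
- The arm moves only by the shell command python3 -m pendant 'ROWS' [FORCE]. ROWS is JSON, a list of rows, each an object of numbers: "tx", "ty", "tz": the shift along the tool's x, y, z in cm; "yaw": the turn about the tool's z in rad; "fingers": the gripper command: -1 is fully open, 1 is shut, values between are in proportion. A call has exactly 8 rows; each row shifts and turns the commanded pose from where the row before left it, along the tool's axes as they then stand; what a row does not reach is not made up. A row lasts 1/12 s, in which the tool goes at most 41.7 mm and 7.16 degrees, less where a joint would pass 70% of its speed; a pose out of reach is approached as far as the arm can. A call is refused whole if a number of a shift passes 4.17 or a number of a turn 0.125, either way. A call with a gripper value outside its range is refused whole. The fingers move at their own pace and stop on an object; FORCE is the grip in N (left out, the last holds). Time passes only in rows, so rows that do not move let the fingers close, or fill a call up. It gives the time, the measured TCP pose, the force, the opening and the grip force at its end, in the units of the state.
- robot.sense(): the state, without advancing time (a new reading comes with each control period).
- robot.read_camera(name): name is "scene" or "top"; returns the picture (420x560x3 uint8, blue, green, red); there is no depth.
- robot.camera_params(name): a dict with "vertical_fov" (degrees; the focal length in pixels is half the picture's height over the tangent of half this angle, whatever the lens; pixels are square), "cx", "cy" (the principal point, pixels), "rvec" (rotation vector, rad) and "tvec" (3), from world to camera coordinates, as OpenCV has them. Camera axes: x right, y down, z forward; pixel columns grow to the right and rows downward; lengths in m; the calibration is good to about 2 mm. A picture is of the moment at which its call begins. camera_params takes no time and is no camera call.
- robot.job_done(): hands the job in; it is judged then, once.
Trained networks look in the newest picture that a camera, given by its name, has taken for a name from the list of things; names that differ only in an ending like _2 or _b are one class to them, and where a whole thing is asked for, a point or a joint stands for the part that bears it (a point fixed in the world has none). Each returns a list of dicts, best first, with "confidence" (0 to 1); they miss things now and then, are a little off and sometimes report something else, mostly with a low value. They report only what shows in the picture. A call takes as long as a camera call.
- robot.search_frame(camera, label): "location" ([x, y, z] in m, in world coordinates, good to about 4 mm: the middle of the surface that is visible of it).
- robot.outline_of(camera, label): "region" (420x560 bool, what is visible of it).
The state is a dict: "time_s": time; "joint_pos": joint angles; "joint_velocities": joint speeds; "effort": joint torques, N m; "eef_pos": TCP position; "tcp_rot": TCP orientation; "contact_force": force on the tool from outside, world axes, zero at the start; "wrist_torque": the same for the moment, N m; "width": opening from 0.0 (shut) to 1.0 (fully open); "grip_force": force on a finger pad.
Only numpy, scipy, OpenCV 4.12 (cv2) and the standard library are available. Lean on these libraries where they do the work, as an engineer would, in place of code of your own. Each camera call takes 0.05 s, during which the arm holds its last target. There are 200 camera calls.

### The job

The garlic in the locked wire grilling basket is wanted. Take the copper lock ring by its flat sides and slide it off the lid's tongue, along the bent handle wire and round both bends until it stops against the wooden grip, and let go; then swing the lid by its knob fully open, so that it stands upright. The handle is out of true, so feel your way and go gently: do not force the ring, and leave the other things on the worktop where they are.

Things in the scene. Friction and masses are not known exactly. Their poses are not given: they have to be found in the camera images.
- basket: Steel wire basket, 160 (x) by 130 (y) mm, rim 70 mm up; stands firm, does not shift. Origin on the worktop under its middle; its -x end has the handle: a level 6 mm wire, axis 70 mm up, leaving the rim at (-80, 45): straight along -x to x = -145, a 50 deg bend (radius 30) toward -y, 31 mm straight, a 50 deg bend back (radius 30), 80 mm straight to a steel ferrule with a wooden grip (25 x 100 mm).
- bend (a point): Middle of the handle's first bend, counted from the basket, on the wire's axis, at basket (-158, 42, 70) mm. The wire is out of true: at the middle of each of the two bends it is kinked sideways (about the vertical) by an unknown angle of up to 0.14 rad either way, staying level, lengths unchanged. So beyond this point its course is known only roughly and must be felt or seen.
- ring: Copper lock ring, 40 g: flat oval loop, 14 mm long along the wire (its x), 17 wide over its flat sides (y), 26 tall (z); opening 9 wide, 18 tall with round ends, origin at its centre. It hangs on the lid's tongue (origin 70.5 mm up), a 6 mm wire lying on the handle wire, axis 76.5 mm up, to basket x = -125: hold its origin 71 to 75 mm up to clear both. Light friction.
- lid (a joint): Lid of wire mesh, 160 by 130 mm, hinged on the basket's +x rim (axis along y at basket x = 80, height 76.5 mm). 0 = shut, grows as it opens (rad); 1.57 = upright, its end stop. It stays where it is left: a stiff hinge, about 1.5 N at the knob.
- knob (a point): Middle of the lid's round wooden lift knob, 19 mm wide and 21 mm tall, at the front of the lid, 95 mm up when shut, 148 mm from the hinge axis and 18.5 mm above the lid's plane. Axes: z along the knob, away from the lid; y along the hinge.
- garlic_in: Garlic bulb, 53 mm, lying loose in the basket. It stays there.
- tin: Closed metal food tin, 75 mm wide, 58 mm tall, standing on the worktop; to be left alone. Origin under its middle.
- garlic_2: Garlic bulb, 53 mm, on the worktop; to be left alone. Origin at its foot.
- matches: Red matchbox, 53 x 37 x 16 mm, flat on the worktop; to be left alone. Origin under its middle.
- tea_mug: Small white mug with dark tea, 62 mm wide, 50 mm tall, to be left alone. Origin under its middle.
- teaspoon: Teaspoon, 130 mm, lying on the worktop, to be left alone. Origin under its middle.

How it is judged:
By the outcome, as a careful person would: the job done as asked, in the order asked, and still so for the second after the job is handed in, with the robot touching nothing.
It also fails if it takes over 72 s, if anything falls off the work surface, if the arm or the gripper's body presses on something with over 40 N, if the wrist force passes 120 N, or if a joint passes its speed limit or range.

## Working session

There is one attempt and no reset: what is moved stays moved. The work goes in short steps, Python scripts to look and compute and a shell command to move; the robot and the scene stay as the last step left them, time stands still between calls to the robot, and variables do not carry over. Pictures are saved under pics/ and viewed, at most 10 in all, crops included, and the job is handed in when it is done.

```bash
mkdir -p pics
cat > h.py <<'E'
from plant import robot
import numpy as np, cv2
def cam(n):
    p=robot.camera_params(n); f=210/np.tan(np.radians(p['vertical_fov'])/2)
    R=cv2.Rodrigues(np.array(p['rvec'],float))[0]; return f,p['cx'],p['cy'],R,np.array(p['tvec'],float).ravel()
def pix2w(n,u,v,z):
    f,cx,cy,R,t=cam(n); d=R.T@np.array([(u-cx)/f,(v-cy)/f,1]); c=-R.T@t
    return c+d*(z-c[2])/d[2]
def w2pix(n,P):
    f,cx,cy,R,t=cam(n); q=(R@np.atleast_2d(P).T).T+t
    return np.c_[f*q[:,0]/q[:,2]+cx,f*q[:,1]/q[:,2]+cy]
E
python3 - <<'E'
from h import *
np.set_printoptions(precision=4,suppress=True)
for c in ['scene','top']:
    cv2.imwrite(f'pics/{c}0.png',robot.read_camera(c)); f,cx,cy,R,t=cam(c); print(c,f,cx,cy,-R.T@t,R[2])
    for l in ['basket','ring','lid','knob','tin','garlic_2','matches','tea_mug','teaspoon']:
        print(l,[(np.round(d['location'],3),round(d['confidence'],2)) for d in robot.search_frame(c,l)[:3]])
s=robot.sense(); print(s)
E
```

```text
scene 484.34282683766344 272.8373488814278 208.1736924328369 [-0.0674 -0.7483  1.2159] [ 0.4316  0.4876 -0.759 ]
basket [(array([0.531, 0.193, 0.078]), 0.96)]
ring [(array([0.538, 0.196, 0.078]), 0.5), (array([0.531, 0.194, 0.078]), 0.28)]
lid [(array([0.536, 0.2  , 0.077]), 0.68), (array([ 0.679, -0.273,  0.036]), 0.47)]
knob [(array([0.536, 0.197, 0.079]), 0.62)]
tin []
garlic_2 []
matches []
tea_mug [(array([ 0.758, -0.199,  0.035]), 0.9)]
teaspoon [(array([ 0.629, -0.145,  0.002]), 0.67), (array([0.529, 0.189, 0.076]), 0.61)]
top 524.0497049601945 278.824031750606 204.83246041433213 [0.4953 0.0066 1.3733] [ 0.0681 -0.0073 -0.9977]
basket [(array([0.526, 0.19 , 0.073]), 0.8)]
ring [(array([0.482, 0.109, 0.081]), 0.56), (array([0.526, 0.193, 0.078]), 0.4), (array([ 0.684, -0.26 ,  0.038]), 0.38)]
lid [(array([0.538, 0.203, 0.08 ]), 0.97)]
knob [(array([0.542, 0.203, 0.078]), 0.6)]
tin [(array([ 0.55 , -0.3  ,  0.058]), 0.72)]
garlic_2 [(array([ 0.685, -0.262,  0.037]), 0.77), (array([0.539, 0.203, 0.081]), 0.3)]
matches [(array([ 0.426, -0.311,  0.017]), 0.8), (array([0.527, 0.191, 0.079]), 0.25)]
tea_mug [(array([ 0.756, -0.204,  0.026]), 0.59), (array([ 0.423, -0.308,  0.014]), 0.38)]
teaspoon [(array([ 0.632, -0.145,  0.001]), 0.46)]
{'time_s': 1.0, 'joint_pos': array([-1.233 ,  0.0527,  1.6129,  0.    ,  1.476 , -0.119 ]), 'joint_velocities': array([-0.0003, -0.0021,  0.0006,  0.0008,  0.0009, -0.0004]), 'effort': array([  0.0014, -39.3684, -37.0471,  -0.0001,   0.0004,  -0.    ]), 'eef_pos': array([ 0.2757, -0.5609,  0.1932]), 'tcp_rot': array([[ 0.8975,  0.441 ,  0.0001],
       [ 0.441 , -0.8975, -0.    ],
       [ 0.    ,  0.    , -1.    ]]), 'contact_force': array([-0.0247, -0.0406,  0.3668]), 'wrist_torque': array([ 0.0436, -0.0212, -0.0415]), 'grip_force': 0.0, 'width': 1.001390189008953}
```

View pics/top0.png

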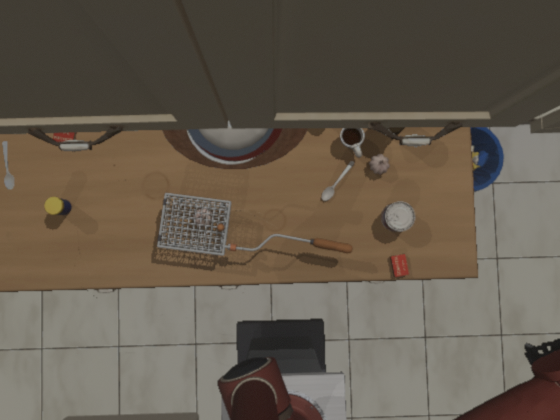

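View pics/scene0.png

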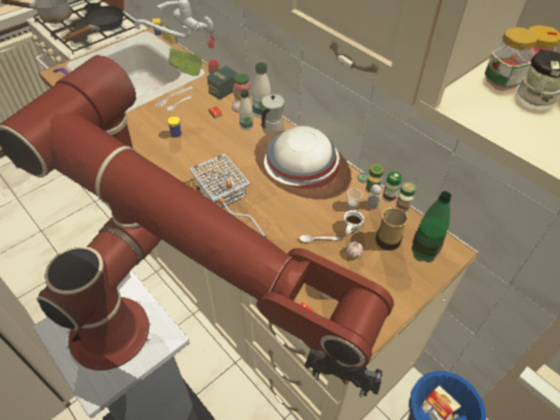

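Run:
```python
from h import *
im=cv2.imread('pics/top0.png')[185:265,150:360]
im=cv2.resize(im,None,fx=3.8,fy=3.8,interpolation=cv2.INTER_CUBIC)
cv2.imwrite('pics/crop1.png',cv2.convertScaleAbs(im,alpha=1.2))
for l in ['ring','basket','lid','knob']:
    for d in robot.outline_of('top',l)[:2]:
        m=d['region']; v,u=np.nonzero(m); print(l,d['confidence'],m.sum(),u.mean(),v.mean(),u.min(),u.max(),v.min(),v.max(),cv2.minAreaRect(np.c_[u,v].astype(np.float32)))
```

```text
basket 0.72 3445 211.1364296081277 227.03280116110304 157 351 193 253 ((255.84616088867188, 231.2307891845703), (193.24609375, 55.319488525390625), 7.125016689300537)
basket 0.21 1513 196.11434236615995 222.30667547918043 157 241 192 254 ((201.4219207763672, 224.09848022460938), (84.6740493774414, 56.04697799682617), 7.431407928466797)
lid 0.63 1368 199.35599415204678 224.88011695906434 157 241 193 254 ((201.3658447265625, 224.20730590820312), (84.03839111328125, 56.20964813232422), 6.340191841125488)
knob 0.95 1736 196.6451612903226 223.28225806451613 157 242 193 254 ((202.1000213623047, 224.20001220703125), (85.08782958984375, 55.939666748046875), 7.125016689300537)
```

View pics/crop1.png

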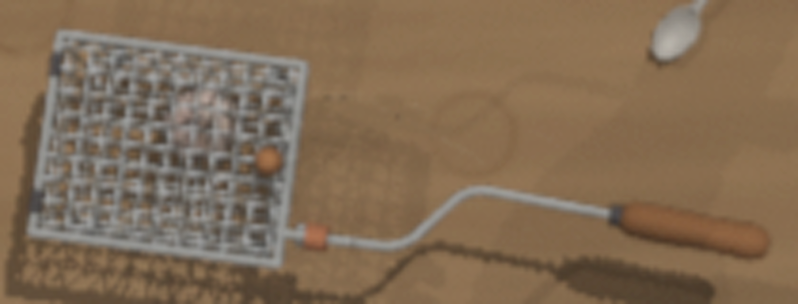

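```bash
cat > fit.py <<'E'
from h import *
from scipy.optimize import least_squares
np.set_printoptions(precision=4,suppress=True)
def path(k1,k2,s):  # basket frame xy & heading at arclength from x=-80 (mm)
    ds=0.25; n=int(400/ds); S=np.arange(n)*ds
    L1=65; a=np.radians(50); A=30*a; L2=L1+A; L3=L2+31; L4=L3+A
    th=np.zeros(n)
    th+=np.clip((S-L1)/30,0,a)-np.clip((S-L3)/30,0,a)
    th+=k1*(S>L1+A/2)+k2*(S>L3+A/2)
    x=-80-np.cumsum(np.cos(th))*ds; y=45-np.cumsum(np.sin(th))*ds
    return np.c_[np.interp(s,S,x),np.interp(s,S,y),np.interp(s,S,th)]
def tow(p,xy,z):
    c,s=np.cos(p[2]),np.sin(p[2]); xy=np.atleast_2d(xy)/1000
    return np.c_[p[0]+c*xy[:,0]-s*xy[:,1],p[1]+s*xy[:,0]+c*xy[:,1],np.full(len(xy),z)]
if __name__=='__main__':
    im=cv2.imread('pics/top0.png').astype(float)
    sc=im[:,:,0]/im[:,:,2]   # blue/red : high on steel
    U,V=[],[]
    for u in range(242,311):
        lo,hi=(232,254); c=sc[lo:hi,u]; c=c-np.median(c); j=c.argmax()
        if c[j]<.12: continue
        w=np.clip(c[max(0,j-2):j+3]-.04,0,None); U.append(u); V.append((w*np.arange(lo+max(0,j-2),lo+max(0,j-2)+len(w))).sum()/w.sum())
    W=np.array([pix2w('top',u,v,.070) for u,v in zip(U,V)])
    cp=lambda a:[150+(a[0]+.5)/3.8-.5,185+(a[1]+.5)/3.8-.5]
    cor=np.array([pix2w('top',*cp(a),.0765)for a in[(57,32),(306,64),(281,265),(30,235)]])
    knob=pix2w('top',*cp((267,160)),.1045); ring=pix2w('top',*cp((316,236)),.0835); fer=pix2w('top',*cp((612,212)),.07)
    print('sides',np.linalg.norm(cor-np.roll(cor,1,0),axis=1),'centre',cor.mean(0),'knob',knob,'ring',ring,'fer',fer)
    s=np.arange(0,300,.5)
    def res(p):
        P=tow(p,path(p[3],p[4],s)[:,:2],.07); d=np.linalg.norm(W[:,None,:2]-P[None,:,:2],axis=2).min(1)
        q=path(p[3],p[4],[65+2*30*np.radians(50)+31+80])[:,:2]
        r=[d*1000, 1*(tow(p,[[-68,0]],.1)[0,:2]-knob[:2])*1000, 1*(cor.mean(0)[:2]-p[:2])*1000,.5*(tow(p,q,.07)[0,:2]-fer[:2])*1000]
        return np.concatenate(r)
    r=least_squares(res,[cor.mean(0)[0],cor.mean(0)[1],1.45,0,0],x_scale=[.01,.01,.1,.1,.1],diff_step=1e-4,loss='soft_l1')
    print(len(U),r.x,'rms',np.sqrt((r.fun[:len(U)]**2).mean()),r.fun[len(U):]); np.save('p.npy',r.x)
    p=r.x; R=path(p[3],p[4],np.array([40,65,78,91,107,122,135,148,160,180,200,220,228]))
    print(np.c_[tow(p,R[:,:2],.07)[:,:2],R[:,2]])
    print('ring in basket frame', (np.array([[np.cos(p[2]),np.sin(p[2])],[-np.sin(p[2]),np.cos(p[2])]])@(ring[:2]-p[:2]))*1000)
    print('knob',tow(p,[[-68,0]],.095))
E
python3 fit.py
```

```text
sides [0.1331 0.164  0.1316 0.164 ] centre [0.5428 0.2081 0.0765] knob [0.5328 0.1413 0.1045] ring [0.4835 0.113  0.0835] fer [ 0.4935 -0.0795  0.07  ]
69 [ 0.5429  0.2084  1.4177 -0.0105 -0.0547] rms 0.23636923234260984 [-0.2721 -0.0655 -0.0743 -0.3185 -0.6424  0.3667]
[[ 0.4801  0.0965  0.    ]
 [ 0.4763  0.0717  0.    ]
 [ 0.4772  0.0589  0.4333]
 [ 0.4832  0.0475  0.8561]
 [ 0.4937  0.0354  0.8621]
 [ 0.5034  0.024   0.8621]
 [ 0.5095  0.0126  0.4348]
 [ 0.5096 -0.0003 -0.0533]
 [ 0.507  -0.012  -0.0653]
 [ 0.5027 -0.0315 -0.0653]
 [ 0.4984 -0.051  -0.0653]
 [ 0.494  -0.0706 -0.0653]
 [ 0.4923 -0.0784 -0.0653]]
ring in basket frame [-103.4224   44.1318]
knob [[0.5325 0.1412 0.095 ]]
```

The top view shows the rim corners, ring (231,247), wire, ferrule (312,241) and knob (220,227). The fit gives sides of 164 x 132 mm and the knob within 0.3 mm of where it should be, so I'm moving over the ring.

```bash
A='[{"tx":2.8,"ty":-3.0},{"tx":2.8,"ty":-3.0},{"tx":2.8,"ty":-3.0},{"tx":2.8,"ty":-3.0},{"tx":2.8,"ty":-3.0},{"tx":2.8,"ty":-3.0},{"tx":2.8,"ty":-3.0},{"tx":2.8,"ty":-3.0}]'
python3 -m pendant '[{"tx":2.8,"ty":-3.0},{"tx":2.8,"ty":-3.0},{"tx":2.8,"ty":-3.0},{"tx":2.8,"ty":-3.0},{"tx":2.8,"ty":-3.0},{"tx":2.8,"ty":-3.0},{"tx":2.8,"ty":-3.0},{"tx":2.8,"ty":-3.0}]'
python3 -m pendant '[{"tx":2.8,"ty":-3.0},{"tx":2.8,"ty":-3.0},{"tx":2.8,"ty":-3.0},{"tx":2.8,"ty":-3.0},{"tx":2.8,"ty":-3.0},{"tx":2.8,"ty":-3.0},{"tx":2.8,"ty":-3.0},{"tx":2.8,"ty":-3.0}]'
python3 -m pendant '[{"yaw":-0.12,"fingers":0.2},{"yaw":-0.12,"fingers":0.2},{"yaw":-0.12,"fingers":0.2},{"yaw":-0.12,"fingers":0.2},{"yaw":-0.12,"fingers":0.2},{"yaw":-0.12,"fingers":0.2},{"yaw":-0.12,"fingers":0.2},{"yaw":-0.12,"fingers":0.2}]' 30
cat > go.py <<'E'
from fit import *
import sys
def tool():
    s=robot.sense(); return s,s['eef_pos'],s['tcp_rot']
def rel(target,xang=None):
    s,p,R=tool(); d=R.T@(np.array(target)-p)*100; a=np.arctan2(R[1,0],R[0,0])
    print('t',round(s['time_s'],2),'tcp',p,'need cm',d,'yaw need',None if xang is None else -((xang-a+np.pi)%(2*np.pi)-np.pi),'F',s['contact_force'],'w',s['width'],'g',s['grip_force'],'tilt',R[2])
E
python3 - <<'E'
from go import *
p=np.load('p.npy'); q=tow(p,[[-103.4,45]],.054)[0]; print(q); rel(q,p[2])
E
```

```text
[0.4827 0.1131 0.054 ]
t 1.2 tcp [ 0.2757 -0.5609  0.1932] need cm [ 48.3046 -51.3639  13.9206] yaw need -0.961017138695385 F [-0.0043 -0.3961  0.347 ] w 1.0032125223536053 g 0.0 tilt [ 0.  0. -1.]$[0]: bad value
$[0]: bad value
$[0]: bad value
```

```bash
python3 -m pendant '[{"tx":2.8,"ty":-3.0,"tz":0,"yaw":0,"fingers":-1},{"tx":2.8,"ty":-3.0,"tz":0,"yaw":0,"fingers":-1},{"tx":2.8,"ty":-3.0,"tz":0,"yaw":0,"fingers":-1},{"tx":2.8,"ty":-3.0,"tz":0,"yaw":0,"fingers":-1},{"tx":2.8,"ty":-3.0,"tz":0,"yaw":0,"fingers":-1},{"tx":2.8,"ty":-3.0,"tz":0,"yaw":0,"fingers":-1},{"tx":2.8,"ty":-3.0,"tz":0,"yaw":0,"fingers":-1},{"tx":2.8,"ty":-3.0,"tz":0,"yaw":0,"fingers":-1}]' 30
```

```text
time_s: 1.87
eef_pos: [0.371, -0.2449, 0.1934]
tcp_rot: [[0.898, 0.44, 0.001], [0.44, -0.898, -0.0], [0.0, 0.001, -1.0]]
contact_force: [1.5, 0.4, 0.3]
width: 0.998
grip_force: 0.0
```

All keys are needed in every row.

```bash
python3 -m pendant '[{"tx":2.8,"ty":-3.0,"tz":0,"yaw":0,"fingers":-1},{"tx":2.8,"ty":-3.0,"tz":0,"yaw":0,"fingers":-1},{"tx":2.8,"ty":-3.0,"tz":0,"yaw":0,"fingers":-1},{"tx":2.8,"ty":-3.0,"tz":0,"yaw":0,"fingers":-1},{"tx":2.8,"ty":-3.0,"tz":0,"yaw":0,"fingers":-1},{"tx":2.8,"ty":-3.0,"tz":0,"yaw":0,"fingers":-1},{"tx":2.8,"ty":-3.0,"tz":0,"yaw":0,"fingers":-1},{"tx":2.8,"ty":-3.0,"tz":0,"yaw":0,"fingers":-1}]'
python3 -m pendant '[{"tx":0,"ty":0,"tz":0,"yaw":-0.12,"fingers":0.2},{"tx":0,"ty":0,"tz":0,"yaw":-0.12,"fingers":0.2},{"tx":0,"ty":0,"tz":0,"yaw":-0.12,"fingers":0.2},{"tx":0,"ty":0,"tz":0,"yaw":-0.12,"fingers":0.2},{"tx":0,"ty":0,"tz":0,"yaw":-0.12,"fingers":0.2},{"tx":0,"ty":0,"tz":0,"yaw":-0.12,"fingers":0.2},{"tx":0,"ty":0,"tz":0,"yaw":-0.12,"fingers":0.2},{"tx":0,"ty":0,"tz":0,"yaw":-0.12,"fingers":0.2}]'
python3 - <<'E'
from go import *
p=np.load('p.npy'); q=tow(p,[[-103.4,45]],.054)[0]; rel(q,p[2])
E
```

```text
time_s: 2.53
eef_pos: [0.4663, 0.0697, 0.1936]
tcp_rot: [[0.897, 0.441, 0.001], [0.441, -0.897, -0.0], [0.001, 0.001, -1.0]]
contact_force: [0.9, -1.2, 0.4]
width: 1.0
grip_force: 0.0
time_s: 3.2
eef_pos: [0.466, 0.0675, 0.1933]
tcp_rot: [[0.147, 0.989, 0.0], [0.989, -0.147, -0.0], [0.0, 0.0, -1.0]]
contact_force: [-0.4, -0.5, 0.4]
width: 0.401
grip_force: 0.0
t 3.2 tcp [0.466  0.0675 0.1933] need cm [ 4.7533  0.9702 13.9349] yaw need 0.005090073737783918 F [-0.4033 -0.4581  0.4283] w 0.40080093457513544 g 0.0 tilt [ 0.      0.0003 -1.    ]
```

```bash
python3 -m pendant '[{"tx":2.4,"ty":0.5,"tz":0,"yaw":0.005,"fingers":0.2},{"tx":2.35,"ty":0.47,"tz":0,"yaw":0,"fingers":0.2},{"tx":0,"ty":0,"tz":2.5,"yaw":0,"fingers":0.2},{"tx":0,"ty":0,"tz":2.5,"yaw":0,"fingers":0.2},{"tx":0,"ty":0,"tz":2.5,"yaw":0,"fingers":0.2},{"tx":0,"ty":0,"tz":2.5,"yaw":0,"fingers":0.2},{"tx":0,"ty":0,"tz":0,"yaw":0,"fingers":0.2},{"tx":0,"ty":0,"tz":0,"yaw":0,"fingers":0.2}]'
python3 - <<'E'
from go import *
p=np.load('p.npy'); q=tow(p,[[-103.4,45]],.053)[0]; rel(q,p[2])
a=cv2.resize(robot.read_camera('top')[190:270,170:270],None,fx=4,fy=4,interpolation=2)
b=cv2.resize(robot.read_camera('scene')[150:240,180:280],None,fx=4,fy=4,interpolation=2)
cv2.imwrite('pics/c2.png',np.vstack([np.hstack([a,np.zeros_like(a)]),np.hstack([b[:280],np.zeros_like(b[:280])])])[:, :400])
E
```

```text
time_s: 3.87
eef_pos: [0.4818, 0.1128, 0.0921]
tcp_rot: [[0.158, 0.987, -0.003], [0.987, -0.158, -0.0], [-0.001, -0.003, -1.0]]
contact_force: [0.5, -0.0, -0.2]
width: 0.398
grip_force: 0.0
t 3.87 tcp [0.4818 0.1128 0.0921] need cm [0.0472 0.0961 3.9055] yaw need -0.005969151078636159 F [ 0.477  -0.0062 -0.1615] w 0.39760392123457766 g 0.0 tilt [-0.0008 -0.0032 -1.    ]
```

View pics/c2.png

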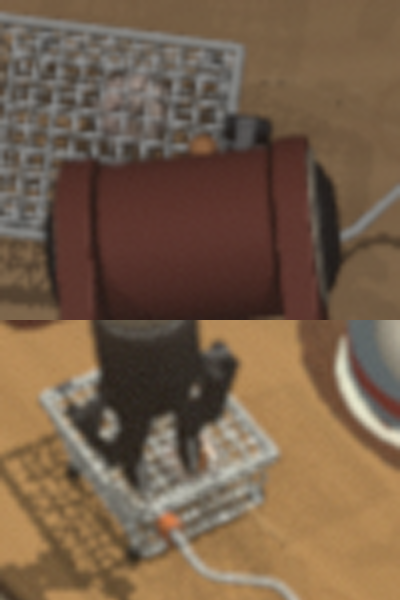

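Run:
```python
from go import *
s,t,R=tool(); p=np.load('p.npy')
P=[t,t+R[:,1]*.017,t-R[:,1]*.017,tow(p,[[-103.4,45]],.0705)[0]]
print((w2pix('scene',P)-[180,150])*4+[0,320])
```

```text
[[168.4841 505.9468]
 [187.5895 497.1553]
 [149.2288 514.8073]
 [169.3911 527.7532]]
```

```bash
python3 -m pendant '[{"tx":0.04,"ty":0.09,"tz":0.5,"yaw":-0.006,"fingers":0.2},{"tx":0,"ty":0,"tz":0.5,"yaw":0,"fingers":0.2},{"tx":0,"ty":0,"tz":0.5,"yaw":0,"fingers":0.2},{"tx":0,"ty":0,"tz":0.5,"yaw":0,"fingers":0.2},{"tx":0,"ty":0,"tz":0.5,"yaw":0,"fingers":0.2},{"tx":0,"ty":0,"tz":0.0,"yaw":0,"fingers":0.2},{"tx":0,"ty":0,"tz":0,"yaw":0,"fingers":0.2},{"tx":0,"ty":0,"tz":0,"yaw":0,"fingers":0.2}]'
python3 - <<'E'
from go import *
s,t,R=tool(); p=np.load('p.npy')
P=[t,t+R[:,1]*.017,t-R[:,1]*.017,tow(p,[[-103.4,45]],.0705)[0]]
print((w2pix('scene',P)-[190,150])*8)
rel(tow(p,[[-103.4,45]],.053)[0],p[2])
b=cv2.resize(robot.read_camera('scene')[150:220,190:270],None,fx=8,fy=8,interpolation=2)
cv2.imwrite('pics/c3.png',np.clip(255*(b/255.)**.6,0,255).astype('uint8'))
E
```

```text
time_s: 4.63
eef_pos: [0.484, 0.1132, 0.0682]
tcp_rot: [[0.152, 0.988, -0.0], [0.988, -0.152, -0.0], [-0.0, -0.0, -1.0]]
contact_force: [0.4, 0.2, 0.4]
width: 0.399
grip_force: 0.0
[[261.7858 417.615 ]
 [299.3521 400.0045]
 [223.9241 435.364 ]
 [258.7821 415.5065]]
t 4.63 tcp [0.484  0.1132 0.0682] need cm [-0.0251 -0.1277  1.5208] yaw need 7.97818701405717e-05 F [0.36   0.1873 0.4186] w 0.39856896216666116 g 0.0 tilt [-0.     -0.0001 -1.    ]
```

View pics/c3.png

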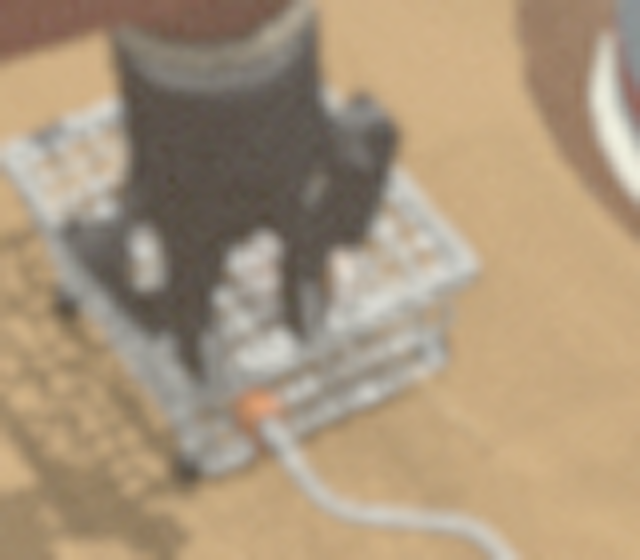

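```bash
python3 -m pendant '[{"tx":-0.02,"ty":-0.12,"tz":0.3,"yaw":0,"fingers":0.2},{"tx":0,"ty":0,"tz":0.3,"yaw":0,"fingers":0.2},{"tx":0,"ty":0,"tz":0.3,"yaw":0,"fingers":0.2},{"tx":0,"ty":0,"tz":0.3,"yaw":0,"fingers":0.2},{"tx":0,"ty":0,"tz":0.3,"yaw":0,"fingers":0.2},{"tx":0,"ty":0,"tz":0.0,"yaw":0,"fingers":0.4},{"tx":0,"ty":0,"tz":0,"yaw":0,"fingers":0.45},{"tx":0,"ty":0,"tz":0,"yaw":0,"fingers":0.45}]' 20
python3 - <<'E'
from go import *
s,t,R=tool(); p=np.load('p.npy')
rel(tow(p,[[-103.4,45]],.053)[0],p[2])
b=cv2.resize(robot.read_camera('scene')[150:220,190:270],None,fx=8,fy=8,interpolation=2)
cv2.imwrite('pics/c4.png',np.clip(255*(b/255.)**.6,0,255).astype('uint8'))
E
```

```text
time_s: 5.35
eef_pos: [0.4828, 0.1131, 0.0532]
tcp_rot: [[0.152, 0.988, 0.0], [0.988, -0.152, 0.0], [0.0, 0.0, -1.0]]
contact_force: [-0.5, 0.5, 0.8]
width: 0.277
grip_force: 0.0
t 5.35 tcp [0.4828 0.1131 0.0532] need cm [-0.0041 -0.0109  0.0237] yaw need 4.090313067095508e-05 F [-0.5421  0.4843  0.7931] w 0.2765706036342366 g 0.0 tilt [ 0.  0. -1.]
```

View pics/c4.png

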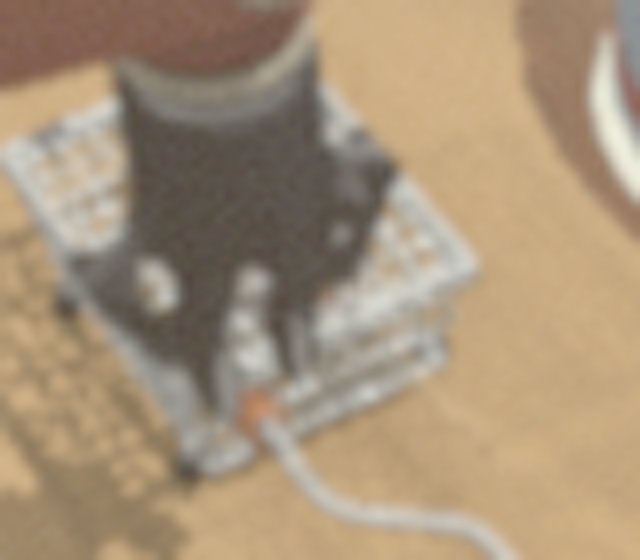

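```bash
python3 -m pendant '[{"tx":0,"ty":0,"tz":0,"yaw":0,"fingers":0.5},{"tx":0,"ty":0,"tz":0,"yaw":0,"fingers":0.55},{"tx":0,"ty":0,"tz":0,"yaw":0,"fingers":0.6},{"tx":0,"ty":0,"tz":0,"yaw":0,"fingers":0.65},{"tx":0,"ty":0,"tz":0,"yaw":0,"fingers":0.7},{"tx":0,"ty":0,"tz":0,"yaw":0,"fingers":0.75},{"tx":0,"ty":0,"tz":0,"yaw":0,"fingers":0.8},{"tx":0,"ty":0,"tz":0,"yaw":0,"fingers":0.8}]' 20
```

```text
time_s: 6.07
eef_pos: [0.4828, 0.1131, 0.0532]
tcp_rot: [[0.152, 0.988, 0.0], [0.988, -0.152, 0.0], [0.0, 0.0, -1.0]]
contact_force: [0.1, -0.4, 0.1]
width: 0.097
grip_force: 0.0
```

Run:
```python
from go import *
s,t,R=tool(); p=np.load('p.npy'); print(s['joint_pos'])
print((w2pix('scene',[t,t-R[:,2]*.019,tow(p,[[-103.4,45]],.0705)[0]])-[210,165])*12)
b=cv2.resize(robot.read_camera('scene')[165:211,210:260],None,fx=12,fy=12,interpolation=2)
cv2.imwrite('pics/c5.png',np.clip(255*(b/255.)**.6,0,255).astype('uint8'))
```

```text
[ 0.08   -0.1288  2.033   0.      1.2373  0.233 ]
[[153.7374 486.0833]
 [147.8249 438.6496]
 [148.1732 443.2597]]
```

View pics/c5.png

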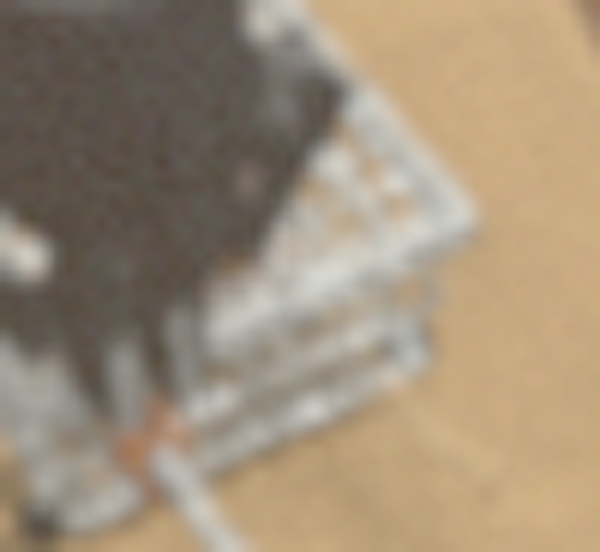

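```bash
python3 -m pendant '[{"tx":0,"ty":0,"tz":0,"yaw":0,"fingers":0.4},{"tx":0,"ty":0,"tz":0,"yaw":0,"fingers":0.3},{"tx":0,"ty":0,"tz":0,"yaw":0,"fingers":0.3},{"tx":0,"ty":0,"tz":0.2,"yaw":0,"fingers":0.3},{"tx":0,"ty":0,"tz":0.2,"yaw":0,"fingers":0.3},{"tx":0,"ty":0,"tz":0.2,"yaw":0,"fingers":0.3},{"tx":0,"ty":0,"tz":0.2,"yaw":0,"fingers":0.3},{"tx":0,"ty":0,"tz":0,"yaw":0,"fingers":0.3}]' 20
python3 -m pendant '[{"tx":0,"ty":0,"tz":0,"yaw":0,"fingers":0.4},{"tx":0,"ty":0,"tz":0,"yaw":0,"fingers":0.5},{"tx":0,"ty":0,"tz":0,"yaw":0,"fingers":0.6},{"tx":0,"ty":0,"tz":0,"yaw":0,"fingers":0.7},{"tx":0,"ty":0,"tz":0,"yaw":0,"fingers":0.7},{"tx":0,"ty":0,"tz":0,"yaw":0,"fingers":0.7},{"tx":0,"ty":0,"tz":0,"yaw":0,"fingers":0.7},{"tx":0,"ty":0,"tz":0,"yaw":0,"fingers":0.7}]' 20
```

```text
time_s: 6.78
eef_pos: [0.4822, 0.1131, 0.0445]
tcp_rot: [[0.152, 0.988, -0.001], [0.988, -0.152, -0.0], [-0.0, -0.001, -1.0]]
contact_force: [0.2, -0.1, -0.3]
width: 0.351
grip_force: 0.0
time_s: 7.45
eef_pos: [0.4827, 0.1131, 0.0452]
tcp_rot: [[0.152, 0.988, -0.0], [0.988, -0.152, 0.0], [0.0, -0.0, -1.0]]
contact_force: [0.0, 1.2, -0.4]
width: 0.157
grip_force: 0.0
```

```bash
python3 -m pendant '[{"tx":0,"ty":0,"tz":0,"yaw":0,"fingers":0.4},{"tx":0,"ty":0,"tz":0,"yaw":0,"fingers":0.3},{"tx":0,"ty":0,"tz":0,"yaw":0,"fingers":0.3},{"tx":0,"ty":0,"tz":0.2,"yaw":0,"fingers":0.3},{"tx":0,"ty":0,"tz":0.2,"yaw":0,"fingers":0.3},{"tx":0,"ty":0,"tz":0.2,"yaw":0,"fingers":0.3},{"tx":0,"ty":0,"tz":0.2,"yaw":0,"fingers":0.3},{"tx":0,"ty":0,"tz":0,"yaw":0,"fingers":0.3}]' 20
python3 -m pendant '[{"tx":0,"ty":0,"tz":0,"yaw":0,"fingers":0.4},{"tx":0,"ty":0,"tz":0,"yaw":0,"fingers":0.5},{"tx":0,"ty":0,"tz":0,"yaw":0,"fingers":0.6},{"tx":0,"ty":0,"tz":0,"yaw":0,"fingers":0.7},{"tx":0,"ty":0,"tz":0,"yaw":0,"fingers":0.7},{"tx":0,"ty":0,"tz":0,"yaw":0,"fingers":0.7},{"tx":0,"ty":0,"tz":0,"yaw":0,"fingers":0.7},{"tx":0,"ty":0,"tz":0,"yaw":0,"fingers":0.7}]' 20
python3 - <<'E'
from go import *
s,t,R=tool(); p=np.load('p.npy'); print(s['width'],s['grip_force'],s['contact_force'])
print((w2pix('scene',[t,t-R[:,2]*.019,tow(p,[[-103.4,45]],.0705)[0]])-[210,165])*12)
b=cv2.resize(robot.read_camera('scene')[165:211,210:260],None,fx=12,fy=12,interpolation=2)
cv2.imwrite('pics/c6.png',np.clip(255*(b/255.)**.6,0,255).astype('uint8'))
E
```

```text
time_s: 8.12
eef_pos: [0.4822, 0.1131, 0.0365]
tcp_rot: [[0.152, 0.988, -0.001], [0.988, -0.152, -0.0], [-0.0, -0.001, -1.0]]
contact_force: [0.5, 0.2, -0.2]
width: 0.353
grip_force: 0.0
time_s: 8.78
eef_pos: [0.4828, 0.1132, 0.0373]
tcp_rot: [[0.152, 0.988, 0.0], [0.988, -0.152, 0.0], [0.0, 0.0, -1.0]]
contact_force: [-1.2, 0.2, 0.7]
width: 0.184
grip_force: 19.8
0.1836499870813086 19.75171653495636 [-1.1541  0.1872  0.6914]
[[158.7457 524.8359]
 [152.9149 478.1466]
 [148.1732 443.2597]]
```

View pics/c6.png

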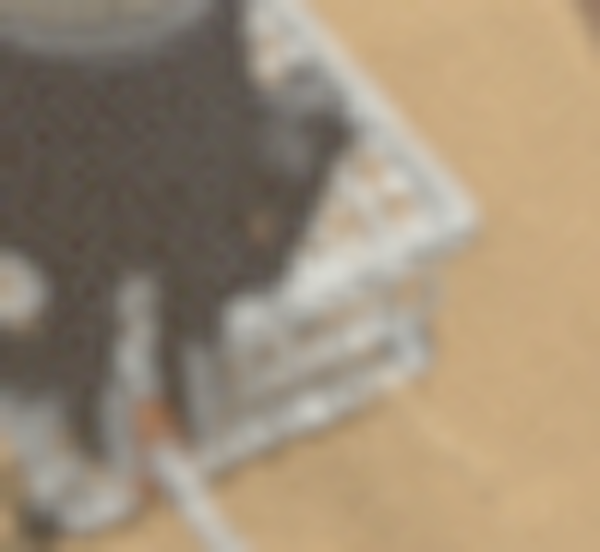

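The fingertips actually sit about 30 mm higher than the TCP reading says. They now flank the upper part of the ring at (150,425) with 20 N of grip. I'll regrip 10 mm deeper.

```bash
python3 -m pendant '[{"tx":0,"ty":0,"tz":0,"yaw":0,"fingers":0.4},{"tx":0,"ty":0,"tz":0,"yaw":0,"fingers":0.4},{"tx":0,"ty":0,"tz":0,"yaw":0,"fingers":0.4},{"tx":0,"ty":0,"tz":0.25,"yaw":0,"fingers":0.4},{"tx":0,"ty":0,"tz":0.25,"yaw":0,"fingers":0.4},{"tx":0,"ty":0,"tz":0.25,"yaw":0,"fingers":0.4},{"tx":0,"ty":0,"tz":0.25,"yaw":0,"fingers":0.4},{"tx":0,"ty":0,"tz":0,"yaw":0,"fingers":0.4}]' 20
python3 -m pendant '[{"tx":0,"ty":0,"tz":0,"yaw":0,"fingers":0.5},{"tx":0,"ty":0,"tz":0,"yaw":0,"fingers":0.55},{"tx":0,"ty":0,"tz":0,"yaw":0,"fingers":0.6},{"tx":0,"ty":0,"tz":0,"yaw":0,"fingers":0.65},{"tx":0,"ty":0,"tz":0,"yaw":0,"fingers":0.7},{"tx":0,"ty":0,"tz":0,"yaw":0,"fingers":0.75},{"tx":0,"ty":0,"tz":0,"yaw":0,"fingers":0.8},{"tx":0,"ty":0,"tz":0,"yaw":0,"fingers":0.8}]' 25
```

```text
time_s: 9.5
eef_pos: [0.4821, 0.1131, 0.0263]
tcp_rot: [[0.152, 0.988, -0.002], [0.988, -0.152, -0.0], [-0.0, -0.001, -1.0]]
contact_force: [-0.9, 0.5, -0.6]
width: 0.296
grip_force: 0.0
time_s: 10.17
eef_pos: [0.4829, 0.1131, 0.0274]
tcp_rot: [[0.152, 0.988, 0.0], [0.988, -0.152, 0.0], [0.0, 0.0, -1.0]]
contact_force: [1.1, 0.2, 0.8]
width: 0.187
grip_force: 25.8
```

```bash
cat > plan.py <<'E'
from go import *
p=np.load('p.npy')
def plan(ss,z=None):
    s,t,R=tool(); a=np.arctan2(R[1,0],R[0,0]); t=t[:2].copy()
    sg=np.arange(0,240,.2); P=tow(p,path(p[3],p[4],sg)[:,:2],0)[:,:2]; i=np.linalg.norm(P-t,axis=1).argmin()
    th=p[2]+path(p[3],p[4],[sg[i]])[0,2]
    print('t',round(s['time_s'],2),'z',s['eef_pos'][2],'s',sg[i],'off mm along tool y',(t-P[i])@[np.sin(a),-np.cos(a)]*1000,'yaw err(rad, needed)',-(th-a),'w',round(s['width'],3),'g',round(s['grip_force'],1),'F tool',R.T@s['contact_force'],'M',R.T@s['wrist_torque'])
    for s_ in ss:
        q=path(p[3],p[4],[s_]); w=tow(p,q[:,:2],0)[0,:2]; A=p[2]+q[0,2]; d=w-t
        # ring chord correction ignored
        print(s_, 'tx %.2f ty %.2f yaw %.3f'%(100*(d@[np.cos(a),np.sin(a)]),100*(d@[np.sin(a),-np.cos(a)]),-(A-a)))
        t=w;a=A
E
python3 -m pendant '[{"tx":0,"ty":0,"tz":-0.1,"yaw":0,"fingers":0.8},{"tx":0,"ty":0,"tz":-0.1,"yaw":0,"fingers":0.8},{"tx":0,"ty":0,"tz":-0.05,"yaw":0,"fingers":0.8},{"tx":-0.5,"ty":0,"tz":0,"yaw":0,"fingers":0.8},{"tx":-0.6,"ty":0,"tz":0,"yaw":0,"fingers":0.8},{"tx":-0.6,"ty":0,"tz":0,"yaw":0,"fingers":0.8},{"tx":0,"ty":0,"tz":0,"yaw":0,"fingers":0.8},{"tx":0,"ty":0,"tz":0,"yaw":0,"fingers":0.8}]'
python3 -c "
from plan import *
plan([47,54,61,66,70.5,75,79.5,84])"
```

```text
time_s: 10.83
eef_pos: [0.48, 0.0958, 0.0296]
tcp_rot: [[0.153, 0.988, -0.0], [0.988, -0.153, 0.0], [0.0, -0.0, -1.0]]
contact_force: [-0.2, 0.7, -1.0]
width: 0.189
grip_force: 25.7
t 10.83 z 0.02962405788521299 s 40.6 off mm along tool y 0.018191355195392226 yaw err(rad, needed) -0.0010207793098901963 w 0.189 g 25.7 F tool [ 0.6858 -0.356   0.9623] M [-0.0167  0.0007 -0.044 ]
47 tx -0.64 ty -0.00 yaw -0.001
54 tx -0.70 ty 0.00 yaw -0.000
61 tx -0.70 ty 0.00 yaw -0.000
66 tx -0.50 ty 0.00 yaw -0.033
70.5 tx -0.45 ty 0.04 yaw -0.150
75 tx -0.45 ty 0.04 yaw -0.150
79.5 tx -0.45 ty 0.03 yaw -0.139
84 tx -0.45 ty 0.04 yaw -0.150
```

```bash
cat >> plan.py <<'E'
def ringpix():
    s,t,R=tool(); im=robot.read_camera('scene'); e=w2pix('scene',[[t[0],t[1],.0785]])[0]
    hsv=cv2.cvtColor(im,cv2.COLOR_BGR2HSV); m=cv2.inRange(hsv,(0,110,120),(11,255,255)); u0,v0=np.round(e).astype(int)
    k=np.zeros_like(m); k[v0-15:v0+16,u0-15:u0+16]=1; v,u=np.nonzero(m*k); print('ring px',len(u),u.mean() if len(u) else 0,v.mean() if len(u) else 0,'expect',e)
E
python3 -m pendant '[{"tx":-0.5,"ty":0,"tz":0,"yaw":0,"fingers":0.8},{"tx":-0.5,"ty":0,"tz":0,"yaw":0,"fingers":0.8},{"tx":-0.5,"ty":0,"tz":0,"yaw":0,"fingers":0.8},{"tx":-0.5,"ty":0,"tz":0,"yaw":0,"fingers":0.8},{"tx":0,"ty":0,"tz":0,"yaw":0,"fingers":0.8},{"tx":0,"ty":0,"tz":0,"yaw":0,"fingers":0.8},{"tx":0,"ty":0,"tz":0,"yaw":0,"fingers":0.8},{"tx":0,"ty":0,"tz":0,"yaw":0,"fingers":0.8}]'
python3 -c "
from plan import *
plan([64,67.5,71,74.5,78,81.5,85,88.5]);ringpix()"
```

```text
time_s: 11.5
eef_pos: [0.4772, 0.0767, 0.0297]
tcp_rot: [[0.152, 0.988, 0.0], [0.988, -0.152, 0.0], [0.0, 0.0, -1.0]]
contact_force: [0.3, 0.8, -0.6]
width: 0.187
grip_force: 25.7
t 11.5 z 0.029734703202318753 s 60.0 off mm along tool y 0.10237817081445956 yaw err(rad, needed) 0.00013688945466450164 w 0.187 g 25.7 F tool [0.8109 0.1284 0.6158] M [ 0.0355 -0.0051 -0.0281]
64 tx -0.40 ty -0.01 yaw 0.000
67.5 tx -0.35 ty 0.01 yaw -0.083
71 tx -0.35 ty 0.02 yaw -0.117
74.5 tx -0.35 ty 0.02 yaw -0.117
78 tx -0.35 ty 0.02 yaw -0.117
81.5 tx -0.35 ty 0.02 yaw -0.106
85 tx -0.35 ty 0.02 yaw -0.117
88.5 tx -0.35 ty 0.02 yaw -0.117
ring px 1 227.0 208.0 expect [227.9595 207.6992]
```

```bash
python3 -m pendant '[{"tx":-0.4,"ty":-0.01,"tz":0,"yaw":0,"fingers":0.8},{"tx":-0.35,"ty":0.01,"tz":0,"yaw":-0.083,"fingers":0.8},{"tx":-0.35,"ty":0.02,"tz":0,"yaw":-0.117,"fingers":0.8},{"tx":-0.35,"ty":0.02,"tz":0,"yaw":-0.117,"fingers":0.8},{"tx":-0.35,"ty":0.02,"tz":0,"yaw":-0.117,"fingers":0.8},{"tx":0,"ty":0,"tz":0,"yaw":0,"fingers":0.8},{"tx":0,"ty":0,"tz":0,"yaw":0,"fingers":0.8},{"tx":0,"ty":0,"tz":0,"yaw":0,"fingers":0.8}]'
python3 -c "
from plan import *
plan([81.5,85,88.5,92,97,103,109])"
```

```text
time_s: 12.22
eef_pos: [0.4771, 0.0588, 0.0297]
tcp_rot: [[-0.275, 0.961, 0.0], [0.961, 0.275, -0.0], [-0.0, 0.0, -1.0]]
contact_force: [0.2, -0.8, -1.2]
width: 0.188
grip_force: 25.7
t 12.22 z 0.029742295595593313 s 78.0 off mm along tool y -0.12372888809987102 yaw err(rad, needed) -0.0016874459323603652 w 0.188 g 25.7 F tool [-0.7844 -0.047   1.1621] M [ 0.0131 -0.0697  0.0421]
81.5 tx -0.34 ty 0.03 yaw -0.108
85 tx -0.35 ty 0.02 yaw -0.117
88.5 tx -0.35 ty 0.02 yaw -0.117
92 tx -0.35 ty 0.02 yaw -0.089
97 tx -0.50 ty -0.00 yaw -0.000
103 tx -0.60 ty -0.00 yaw -0.000
109 tx -0.60 ty -0.00 yaw -0.000
```

```bash
python3 -m pendant '[{"tx":-0.34,"ty":0.03,"tz":0,"yaw":-0.108,"fingers":0.8},{"tx":-0.35,"ty":0.02,"tz":0,"yaw":-0.117,"fingers":0.8},{"tx":-0.35,"ty":0.02,"tz":0,"yaw":-0.117,"fingers":0.8},{"tx":-0.35,"ty":0.02,"tz":0,"yaw":-0.089,"fingers":0.8},{"tx":-0.5,"ty":0,"tz":0,"yaw":0,"fingers":0.8},{"tx":0,"ty":0,"tz":0,"yaw":0,"fingers":0.8},{"tx":0,"ty":0,"tz":0,"yaw":0,"fingers":0.8},{"tx":0,"ty":0,"tz":0,"yaw":0,"fingers":0.8}]'
python3 -c "
from plan import *
plan([103,109,115,121,124.5,128,131.5,135]);ringpix()"
```

```text
time_s: 12.88
eef_pos: [0.487, 0.043, 0.0296]
tcp_rot: [[-0.652, 0.758, -0.0], [0.758, 0.652, 0.0], [0.0, -0.0, -1.0]]
contact_force: [0.0, -0.1, -0.7]
width: 0.191
grip_force: 25.7
t 12.88 z 0.02964607921988957 s 96.80000000000001 off mm along tool y -0.05349585464585743 yaw err(rad, needed) 0.0011832203273143271 w 0.191 g 25.7 F tool [-0.1267 -0.0716  0.6679] M [-0.0279  0.0306 -0.0312]
103 tx -0.61 ty 0.00 yaw 0.001
109 tx -0.60 ty -0.00 yaw -0.000
115 tx -0.60 ty -0.00 yaw -0.000
121 tx -0.60 ty -0.00 yaw -0.000
124.5 tx -0.35 ty -0.01 yaw 0.077
128 tx -0.35 ty -0.02 yaw 0.117
131.5 tx -0.35 ty -0.02 yaw 0.117
135 tx -0.35 ty -0.02 yaw 0.117
ring px 0 0 0 expect [237.274  212.2529]
```

```bash
python3 -m pendant '[{"tx":-0.6,"ty":0,"tz":0,"yaw":0,"fingers":0.8},{"tx":-0.6,"ty":0,"tz":0,"yaw":0,"fingers":0.8},{"tx":-0.6,"ty":0,"tz":0,"yaw":0,"fingers":0.8},{"tx":-0.6,"ty":0,"tz":0,"yaw":0,"fingers":0.8},{"tx":-0.35,"ty":-0.01,"tz":0,"yaw":0.077,"fingers":0.8},{"tx":0,"ty":0,"tz":0,"yaw":0,"fingers":0.8},{"tx":0,"ty":0,"tz":0,"yaw":0,"fingers":0.8},{"tx":0,"ty":0,"tz":0,"yaw":0,"fingers":0.8}]'
python3 -c "
from plan import *
plan([128,131.5,135,138.5,142,145.5,149,155]);
for c in ['scene','top']:
  robot.read_camera(c); print([(d['location'],d['confidence']) for d in robot.search_frame(c,'ring')[:2]])
cv2.imwrite('pics/d1.png',cv2.resize(robot.read_camera('scene')[165:235,210:290],None,fx=8,fy=8,interpolation=2))"
```

```text
time_s: 13.6
eef_pos: [0.505, 0.0219, 0.0296]
tcp_rot: [[-0.594, 0.804, -0.0], [0.804, 0.594, 0.0], [0.0, -0.0, -1.0]]
contact_force: [0.0, 0.3, -0.2]
width: 0.19
grip_force: 25.7
t 13.6 z 0.029594928103411737 s 124.60000000000001 off mm along tool y -0.04291855324895608 yaw err(rad, needed) 0.007685873990779246 w 0.19 g 25.7 F tool [0.2484 0.2277 0.2183] M [ 0.0153 -0.0202  0.0151]
128 tx -0.34 ty -0.02 yaw 0.121
131.5 tx -0.35 ty -0.02 yaw 0.117
135 tx -0.35 ty -0.02 yaw 0.117
138.5 tx -0.35 ty -0.04 yaw 0.171
142 tx -0.35 ty -0.02 yaw 0.117
145.5 tx -0.35 ty -0.02 yaw 0.117
149 tx -0.35 ty -0.02 yaw 0.095
155 tx -0.60 ty 0.00 yaw -0.000
[]
[([0.684, -0.261, 0.0364], 0.65)]
```

View pics/d1.png

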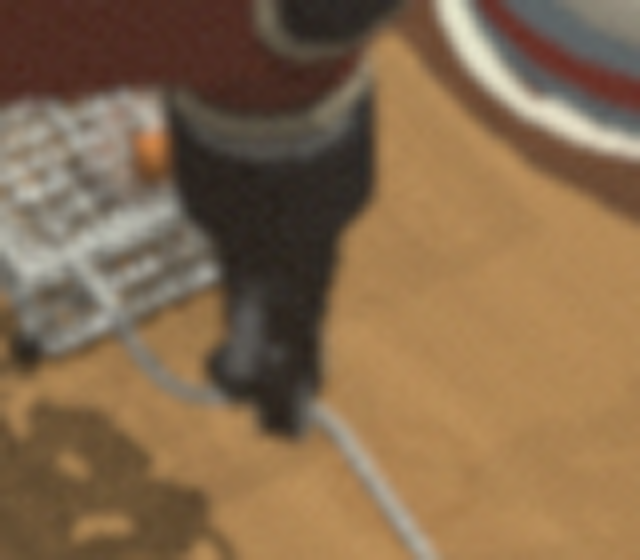

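The ring has left the tongue. The wire runs in at (215,400) and out at (315,405) between the fingers, which hide the ring. Continuing through the second bend.

```bash
python3 -m pendant '[{"tx":-0.34,"ty":-0.02,"tz":0,"yaw":0.121,"fingers":0.8},{"tx":-0.35,"ty":-0.02,"tz":0,"yaw":0.117,"fingers":0.8},{"tx":-0.33,"ty":-0.02,"tz":0,"yaw":0.12,"fingers":0.8},{"tx":-0.27,"ty":-0.02,"tz":0,"yaw":0.12,"fingers":0.8},{"tx":0,"ty":0,"tz":0,"yaw":0,"fingers":0.8},{"tx":0,"ty":0,"tz":0,"yaw":0,"fingers":0.8},{"tx":0,"ty":0,"tz":0,"yaw":0,"fingers":0.8},{"tx":0,"ty":0,"tz":0,"yaw":0,"fingers":0.8}]'
python3 -c "
from plan import *
plan([140,142.5,146,149.5,155,161])"
```

```text
time_s: 14.52
eef_pos: [0.51, 0.0105, 0.0297]
tcp_rot: [[-0.158, 0.987, -0.0], [0.987, 0.158, 0.0], [0.0, -0.0, -1.0]]
contact_force: [-0.5, 0.0, 0.0]
width: 0.189
grip_force: 25.7
t 14.52 z 0.02968884770292845 s 137.20000000000002 off mm along tool y 0.009852849035543305 yaw err(rad, needed) 0.0052822969697865485 w 0.189 g 25.7 F tool [ 0.1217 -0.4819 -0.0081] M [-0.0084  0.0093 -0.0363]
140 tx -0.28 ty -0.02 yaw 0.099
142.5 tx -0.25 ty -0.01 yaw 0.083
146 tx -0.35 ty -0.02 yaw 0.117
149.5 tx -0.35 ty -0.02 yaw 0.079
155 tx -0.55 ty 0.00 yaw -0.000
161 tx -0.60 ty -0.00 yaw -0.000
```

```bash
python3 -m pendant '[{"tx":-0.28,"ty":-0.02,"tz":0,"yaw":0.1,"fingers":0.8},{"tx":-0.25,"ty":-0.01,"tz":0,"yaw":0.083,"fingers":0.8},{"tx":-0.35,"ty":-0.02,"tz":0,"yaw":0.117,"fingers":0.8},{"tx":-0.35,"ty":-0.02,"tz":0,"yaw":0.079,"fingers":0.8},{"tx":-0.55,"ty":0,"tz":0,"yaw":0,"fingers":0.8},{"tx":-0.5,"ty":0,"tz":0,"yaw":0,"fingers":0.8},{"tx":0,"ty":0,"tz":0,"yaw":0,"fingers":0.8},{"tx":0,"ty":0,"tz":0,"yaw":0,"fingers":0.8}]'
python3 -c "
from plan import *
plan([168,176,184,192,200,208])"
```

```text
time_s: 15.18
eef_pos: [0.507, -0.0124, 0.0297]
tcp_rot: [[0.219, 0.976, 0.0], [0.976, -0.219, 0.0], [0.0, -0.0, -1.0]]
contact_force: [-0.5, 0.8, -1.1]
width: 0.193
grip_force: 25.7
t 15.18 z 0.02968378413370306 s 160.4 off mm along tool y 0.021753079989811266 yaw err(rad, needed) -0.0027952600483920342 w 0.193 g 25.7 F tool [ 0.6486 -0.6102  1.0966] M [0.0108 0.0272 0.    ]
168 tx -0.76 ty -0.00 yaw -0.003
176 tx -0.80 ty 0.00 yaw -0.000
184 tx -0.80 ty 0.00 yaw -0.000
192 tx -0.80 ty 0.00 yaw -0.000
200 tx -0.80 ty -0.00 yaw -0.000
208 tx -0.80 ty 0.00 yaw -0.000
```

```bash
python3 -m pendant '[{"tx":-0.76,"ty":0,"tz":0,"yaw":-0.003,"fingers":0.8},{"tx":-0.8,"ty":0,"tz":0,"yaw":0,"fingers":0.8},{"tx":-0.8,"ty":0,"tz":0,"yaw":0,"fingers":0.8},{"tx":-0.8,"ty":0,"tz":0,"yaw":0,"fingers":0.8},{"tx":-0.8,"ty":0,"tz":0,"yaw":0,"fingers":0.8},{"tx":-0.6,"ty":0,"tz":0,"yaw":0,"fingers":0.8},{"tx":-0.3,"ty":0,"tz":0,"yaw":0,"fingers":0.8},{"tx":0,"ty":0,"tz":0,"yaw":0,"fingers":0.8}]'
python3 -m pendant '[{"tx":-0.1,"ty":0,"tz":0,"yaw":0,"fingers":0.8},{"tx":-0.1,"ty":0,"tz":0,"yaw":0,"fingers":0.8},{"tx":-0.1,"ty":0,"tz":0,"yaw":0,"fingers":0.8},{"tx":-0.1,"ty":0,"tz":0,"yaw":0,"fingers":0.8},{"tx":-0.1,"ty":0,"tz":0,"yaw":0,"fingers":0.8},{"tx":0,"ty":0,"tz":0,"yaw":0,"fingers":0.8},{"tx":0,"ty":0,"tz":0,"yaw":0,"fingers":0.8},{"tx":0,"ty":0,"tz":0,"yaw":0,"fingers":0.8}]'
python3 -c "
from plan import *
plan([221])"
```

```text
time_s: 15.85
eef_pos: [0.4963, -0.0604, 0.0297]
tcp_rot: [[0.218, 0.976, 0.0], [0.976, -0.218, -0.0], [-0.0, 0.0, -1.0]]
contact_force: [-0.0, 0.0, -0.8]
width: 0.189
grip_force: 25.7
time_s: 16.52
eef_pos: [0.4954, -0.0645, 0.0297]
tcp_rot: [[0.217, 0.976, -0.0], [0.976, -0.217, 0.0], [0.0, -0.0, -1.0]]
contact_force: [-0.2, -0.1, -0.6]
width: 0.19
grip_force: 25.7
t 16.52 z 0.02969394051690398 s 213.8 off mm along tool y -0.021246502617437237 yaw err(rad, needed) -0.0005840483905050764 w 0.19 g 25.7 F tool [-0.1806 -0.203   0.5602] M [-0.0008 -0.0175 -0.047 ]
221 tx -0.73 ty 0.00 yaw -0.001
```

```bash
python3 -m pendant '[{"tx":-0.1,"ty":0,"tz":0,"yaw":0,"fingers":0.8},{"tx":-0.1,"ty":0,"tz":0,"yaw":0,"fingers":0.8},{"tx":-0.1,"ty":0,"tz":0,"yaw":0,"fingers":0.8},{"tx":-0.1,"ty":0,"tz":0,"yaw":0,"fingers":0.8},{"tx":-0.1,"ty":0,"tz":0,"yaw":0,"fingers":0.8},{"tx":-0.1,"ty":0,"tz":0,"yaw":0,"fingers":0.8},{"tx":0,"ty":0,"tz":0,"yaw":0,"fingers":0.8},{"tx":0,"ty":0,"tz":0,"yaw":0,"fingers":0.8}]'
python3 -m pendant '[{"tx":-0.05,"ty":0,"tz":0,"yaw":0,"fingers":0.8},{"tx":-0.05,"ty":0,"tz":0,"yaw":0,"fingers":0.8},{"tx":-0.05,"ty":0,"tz":0,"yaw":0,"fingers":0.8},{"tx":-0.05,"ty":0,"tz":0,"yaw":0,"fingers":0.8},{"tx":0,"ty":0,"tz":0,"yaw":0,"fingers":0.8},{"tx":0,"ty":0,"tz":0,"yaw":0,"fingers":0.8},{"tx":0,"ty":0,"tz":0,"yaw":0,"fingers":0.8},{"tx":0,"ty":0,"tz":0,"yaw":0,"fingers":0.8}]'
python3 -c "
from plan import *
plan([221])"
```

```text
time_s: 17.18
eef_pos: [0.4941, -0.0704, 0.0297]
tcp_rot: [[0.217, 0.976, 0.0], [0.976, -0.217, 0.0], [0.0, 0.0, -1.0]]
contact_force: [0.4, -0.2, 0.0]
width: 0.192
grip_force: 25.7
time_s: 17.85
eef_pos: [0.4938, -0.0717, 0.0297]
tcp_rot: [[0.217, 0.976, 0.0], [0.976, -0.217, 0.001], [0.001, 0.0, -1.0]]
contact_force: [1.6, 5.7, -0.5]
width: 0.193
grip_force: 25.7
t 17.85 z 0.029701642885946157 s 221.20000000000002 off mm along tool y -0.02816821769254339 yaw err(rad, needed) -0.0006173920697614133 w 0.193 g 25.7 F tool [5.8912 0.3034 0.552 ] M [-0.0205  0.9408 -0.0112]
221 tx 0.01 ty 0.00 yaw -0.001
```

Contact of 5.9 N at s = 221.2 mm, exactly where the ferrule should be. Releasing and rising.

```bash
python3 -m pendant '[{"tx":0,"ty":0,"tz":0,"yaw":0,"fingers":0.6},{"tx":0,"ty":0,"tz":0,"yaw":0,"fingers":0.5},{"tx":0,"ty":0,"tz":0,"yaw":0,"fingers":0.4},{"tx":0,"ty":0,"tz":0,"yaw":0,"fingers":0.3},{"tx":0,"ty":0,"tz":0,"yaw":0,"fingers":0.2},{"tx":0,"ty":0,"tz":0,"yaw":0,"fingers":0.2},{"tx":0,"ty":0,"tz":-1,"yaw":0,"fingers":0.2},{"tx":0,"ty":0,"tz":-1,"yaw":0,"fingers":0.2}]'
python3 -m pendant '[{"tx":0,"ty":0,"tz":-2,"yaw":0,"fingers":0.2},{"tx":0,"ty":0,"tz":-3,"yaw":0,"fingers":0.2},{"tx":0,"ty":0,"tz":-3,"yaw":0,"fingers":0.2},{"tx":2,"ty":0,"tz":-1,"yaw":0,"fingers":0.2},{"tx":3.5,"ty":0,"tz":0,"yaw":0,"fingers":0.2},{"tx":3.5,"ty":0,"tz":0,"yaw":0,"fingers":0.2},{"tx":3.5,"ty":0,"tz":0,"yaw":0,"fingers":0.2},{"tx":3.5,"ty":0,"tz":0,"yaw":0,"fingers":0.2}]'
python3 -c "
from plan import *
im=robot.read_camera('top'); print([(d['location'],d['confidence']) for d in robot.search_frame('top','ring')[:2]])
print('ring exp',w2pix('top',np.r_[tow(p,path(p[3],p[4],[221])[:,:2],.083)]))
cv2.imwrite('pics/t2.png',np.vstack([cv2.resize(im[185:265,150:360],None,fx=3.5,fy=3.5,interpolation=2),cv2.resize(robot.read_camera('scene')[150:230,160:370],None,fx=3.5,fy=3.5,interpolation=2)]))
q=tow(p,[[-68,0]],.1)[0]; rel([q[0],q[1],.1],p[2])"
```

```text
time_s: 18.52
eef_pos: [0.493, -0.0723, 0.0499]
tcp_rot: [[0.217, 0.976, -0.002], [0.976, -0.217, 0.0], [-0.0, -0.002, -1.0]]
contact_force: [1.7, 0.9, -0.1]
width: 0.4
grip_force: 0.0
time_s: 19.18
eef_pos: [0.5292, 0.0853, 0.1417]
tcp_rot: [[0.218, 0.976, 0.003], [0.976, -0.218, -0.0], [0.0, 0.003, -1.0]]
contact_force: [0.1, -0.7, 0.0]
width: 0.397
grip_force: 0.0
[([0.4938, -0.0732, 0.0723], 0.38)]
ring exp [[307.8099 240.3843]]
t 19.33 tcp [0.529  0.0858 0.1412] need cm [ 5.4947 -0.8415  4.1155] yaw need -0.061961459101303795 F [-0.8339 -0.7715  0.3698] w 0.4058034087547897 g 0.0 tilt [ 0.0002  0.0017 -1.    ]
```

View pics/t2.png

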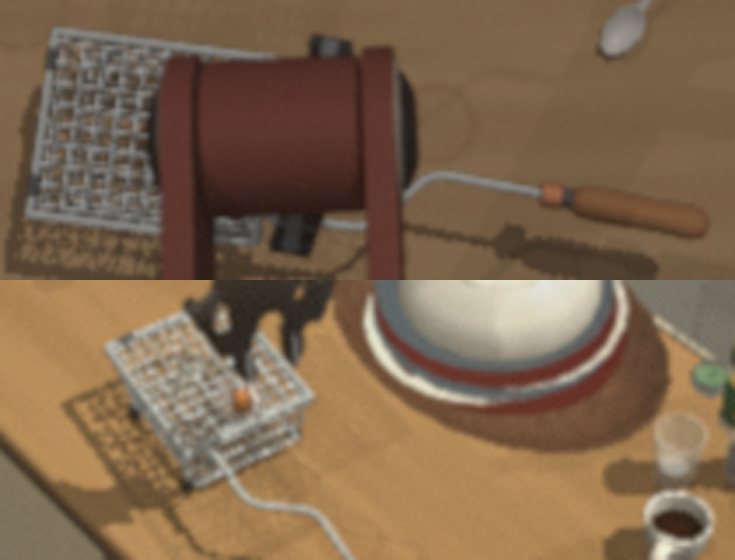

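The ring at (553,194) in the upper crop sits right against the ferrule, and the basket is unmoved. Next is the knob.

```bash
python3 -m pendant '[{"tx":2.75,"ty":-0.42,"tz":0,"yaw":-0.062,"fingers":0.2},{"tx":2.7,"ty":-0.25,"tz":0,"yaw":0,"fingers":0.2},{"tx":0,"ty":0,"tz":0,"yaw":0,"fingers":0.2},{"tx":0,"ty":0,"tz":2,"yaw":0,"fingers":0.2},{"tx":0,"ty":0,"tz":2,"yaw":0,"fingers":0.2},{"tx":0,"ty":0,"tz":1,"yaw":0,"fingers":0.2},{"tx":0,"ty":0,"tz":0,"yaw":0,"fingers":0.2},{"tx":0,"ty":0,"tz":0,"yaw":0,"fingers":0.2}]' 20
python3 -c "
from plan import *
q=tow(p,[[-68,0]],.1)[0]; rel([q[0],q[1],.056],p[2])"
```

```text
time_s: 20.0
eef_pos: [0.5318, 0.1377, 0.0897]
tcp_rot: [[0.157, 0.988, -0.001], [0.988, -0.158, -0.0], [-0.001, -0.001, -1.0]]
contact_force: [1.1, -0.5, 1.1]
width: 0.398
grip_force: 0.0
t 20.0 tcp [0.5318 0.1377 0.0897] need cm [0.3642 0.0208 3.365 ] yaw need -0.005109303664244003 F [ 1.1143 -0.5031  1.068 ] w 0.3977657095407798 g 0.0 tilt [-0.0006 -0.0009 -1.    ]
```

```bash
python3 -m pendant '[{"tx":0.35,"ty":0.02,"tz":0.5,"yaw":-0.005,"fingers":0.2},{"tx":0,"ty":0,"tz":0.5,"yaw":0,"fingers":0.2},{"tx":0,"ty":0,"tz":0.5,"yaw":0,"fingers":0.2},{"tx":0,"ty":0,"tz":0.5,"yaw":0,"fingers":0.2},{"tx":0,"ty":0,"tz":0.4,"yaw":0,"fingers":0.2},{"tx":0,"ty":0,"tz":0.3,"yaw":0,"fingers":0.2},{"tx":0,"ty":0,"tz":0.2,"yaw":0,"fingers":0.2},{"tx":0,"ty":0,"tz":0.2,"yaw":0,"fingers":0.2}]' 20
python3 -m pendant '[{"tx":0,"ty":0,"tz":0.1,"yaw":0,"fingers":0.2},{"tx":0,"ty":0,"tz":0.1,"yaw":0,"fingers":0.3},{"tx":0,"ty":0,"tz":0,"yaw":0,"fingers":0.4},{"tx":0,"ty":0,"tz":0,"yaw":0,"fingers":0.5},{"tx":0,"ty":0,"tz":0,"yaw":0,"fingers":0.6},{"tx":0,"ty":0,"tz":0,"yaw":0,"fingers":0.7},{"tx":0,"ty":0,"tz":0,"yaw":0,"fingers":0.7},{"tx":0,"ty":0,"tz":0,"yaw":0,"fingers":0.7}]' 25
python3 -c "
from plan import *
q=tow(p,[[-68,0]],.1)[0]; rel([q[0],q[1],.056],p[2])"
```

```text
time_s: 20.67
eef_pos: [0.5327, 0.1421, 0.0584]
tcp_rot: [[0.151, 0.988, -0.0], [0.988, -0.151, -0.0], [-0.0, -0.0, -1.0]]
contact_force: [-0.6, 0.1, 0.6]
width: 0.404
grip_force: 0.0
time_s: 21.33
eef_pos: [0.5334, 0.142, 0.057]
tcp_rot: [[0.151, 0.988, 0.001], [0.988, -0.151, -0.0], [0.0, 0.001, -1.0]]
contact_force: [2.0, 0.1, 0.0]
width: 0.191
grip_force: 24.4
t 21.33 tcp [0.5334 0.142  0.057 ] need cm [-0.0925 -0.0682  0.1047] yaw need 0.0009997936130647922 F [2.0241 0.0619 0.0154] w 0.1907030513533674 g 24.40486263949424 tilt [ 0.0002  0.0014 -1.    ]
```

```bash
python3 -m pendant '[{"tx":-0.05,"ty":-0.03,"tz":0,"yaw":0,"fingers":0.4},{"tx":0,"ty":0,"tz":0,"yaw":0,"fingers":0.4},{"tx":0,"ty":0,"tz":0,"yaw":0,"fingers":0.4},{"tx":0,"ty":0,"tz":0.2,"yaw":0,"fingers":0.4},{"tx":0,"ty":0,"tz":0.2,"yaw":0,"fingers":0.4},{"tx":0,"ty":0,"tz":0.2,"yaw":0,"fingers":0.4},{"tx":0,"ty":0,"tz":0,"yaw":0,"fingers":0.4},{"tx":0,"ty":0,"tz":0,"yaw":0,"fingers":0.4}]' 20
python3 -m pendant '[{"tx":0,"ty":0,"tz":0,"yaw":0,"fingers":0.45},{"tx":0,"ty":0,"tz":0,"yaw":0,"fingers":0.5},{"tx":0,"ty":0,"tz":0,"yaw":0,"fingers":0.55},{"tx":0,"ty":0,"tz":0,"yaw":0,"fingers":0.6},{"tx":0,"ty":0,"tz":0,"yaw":0,"fingers":0.7},{"tx":0,"ty":0,"tz":0,"yaw":0,"fingers":0.75},{"tx":0,"ty":0,"tz":0,"yaw":0,"fingers":0.75},{"tx":0,"ty":0,"tz":0,"yaw":0,"fingers":0.75}]' 30
python3 -c "
from plan import *
q=tow(p,[[-68,0]],.1)[0]; rel([q[0],q[1],.051],p[2])
R=tool()[2]; h=23.5; th=np.linspace(0,1.57,21)
x=148*(1-np.cos(th))+h*np.sin(th); z=148*np.sin(th)-h*(1-np.cos(th)); print(np.c_[th[1:],np.diff(x)/10,-np.diff(z)/10].round(2).tolist(), x[-1],z[-1])"
```

```text
time_s: 22.0
eef_pos: [0.5321, 0.1416, 0.0503]
tcp_rot: [[0.151, 0.988, -0.001], [0.988, -0.151, -0.0], [-0.0, -0.001, -1.0]]
contact_force: [0.1, -0.2, 0.1]
width: 0.299
grip_force: 0.0
time_s: 22.67
eef_pos: [0.5333, 0.1416, 0.0511]
tcp_rot: [[0.151, 0.988, 0.002], [0.988, -0.151, -0.0], [0.0, 0.002, -1.0]]
contact_force: [5.6, -1.1, -0.8]
width: 0.197
grip_force: 29.3
t 22.67 tcp [0.5333 0.1416 0.0511] need cm [-0.0435 -0.0656  0.0146] yaw need 0.0009789338162349281 F [ 5.5929 -1.0875 -0.7516] w 0.19696029101380552 g 29.304265435785055 tilt [ 0.0003  0.002  -1.    ]
[[0.08, 0.23, -1.15], [0.16, 0.32, -1.13], [0.24, 0.41, -1.1], [0.31, 0.49, -1.07], [0.39, 0.57, -1.03], [0.47, 0.65, -0.98], [0.55, 0.73, -0.92], [0.63, 0.8, -0.86], [0.71, 0.86, -0.8], [0.78, 0.92, -0.73], [0.86, 0.98, -0.65], [0.94, 1.03, -0.57], [1.02, 1.07, -0.49], [1.1, 1.1, -0.41], [1.18, 1.13, -0.32], [1.26, 1.15, -0.23], [1.33, 1.17, -0.14], [1.41, 1.18, -0.05], [1.49, 1.18, 0.05], [1.57, 1.17, 0.14]] 171.3821361957096 124.51866675161375
```

```bash
python3 -m pendant '[{"tx":0,"ty":0.06,"tz":0,"yaw":0,"fingers":0.45},{"tx":0,"ty":0,"tz":0,"yaw":0,"fingers":0.4},{"tx":0,"ty":0,"tz":0,"yaw":0,"fingers":0.4},{"tx":0,"ty":0,"tz":0.15,"yaw":0,"fingers":0.4},{"tx":0,"ty":0,"tz":0.15,"yaw":0,"fingers":0.4},{"tx":0,"ty":0,"tz":0.1,"yaw":0,"fingers":0.4},{"tx":0,"ty":0,"tz":0,"yaw":0,"fingers":0.4},{"tx":0,"ty":0,"tz":0,"yaw":0,"fingers":0.4}]' 20
python3 -m pendant '[{"tx":0,"ty":0,"tz":0.1,"yaw":0,"fingers":0.45},{"tx":0,"ty":0,"tz":0.1,"yaw":0,"fingers":0.5},{"tx":0,"ty":0,"tz":0,"yaw":0,"fingers":0.55},{"tx":0,"ty":0,"tz":0,"yaw":0,"fingers":0.6},{"tx":0,"ty":0,"tz":0,"yaw":0,"fingers":0.7},{"tx":0,"ty":0,"tz":0,"yaw":0,"fingers":0.75},{"tx":0,"ty":0,"tz":0,"yaw":0,"fingers":0.75},{"tx":0,"ty":0,"tz":0,"yaw":0,"fingers":0.75}]' 30
```

```text
time_s: 23.33
eef_pos: [0.5327, 0.1415, 0.0465]
tcp_rot: [[0.151, 0.988, -0.001], [0.988, -0.151, -0.0], [-0.0, -0.001, -1.0]]
contact_force: [0.4, -0.1, 0.8]
width: 0.301
grip_force: 0.0
time_s: 24.0
eef_pos: [0.5333, 0.1415, 0.0448]
tcp_rot: [[0.152, 0.988, 0.001], [0.988, -0.152, -0.0], [0.0, 0.001, -1.0]]
contact_force: [2.0, -0.4, -1.4]
width: 0.196
grip_force: 29.3
```

```bash
python3 -m pendant '[{"tx":0,"ty":0.02,"tz":0,"yaw":0,"fingers":0.45},{"tx":0,"ty":0,"tz":0,"yaw":0,"fingers":0.45},{"tx":0,"ty":0,"tz":-0.3,"yaw":0,"fingers":0.45},{"tx":0,"ty":0,"tz":-0.3,"yaw":0,"fingers":0.5},{"tx":0,"ty":0,"tz":0,"yaw":0,"fingers":0.6},{"tx":0,"ty":0,"tz":0,"yaw":0,"fingers":0.75},{"tx":0,"ty":0,"tz":0,"yaw":0,"fingers":0.75},{"tx":0,"ty":0,"tz":0,"yaw":0,"fingers":0.75}]' 30
python3 -m pendant '[{"tx":0.12,"ty":0,"tz":-0.6,"yaw":0,"fingers":0.75},{"tx":0.14,"ty":0,"tz":-0.57,"yaw":0,"fingers":0.75},{"tx":0.16,"ty":0,"tz":-0.57,"yaw":0,"fingers":0.75},{"tx":0.18,"ty":0,"tz":-0.56,"yaw":0,"fingers":0.75},{"tx":0.2,"ty":0,"tz":-0.55,"yaw":0,"fingers":0.75},{"tx":0.21,"ty":0,"tz":-0.55,"yaw":0,"fingers":0.75},{"tx":0,"ty":0,"tz":0,"yaw":0,"fingers":0.75},{"tx":0,"ty":0,"tz":0,"yaw":0,"fingers":0.75}]' 30
```

```text
time_s: 24.67
eef_pos: [0.5334, 0.1415, 0.0512]
tcp_rot: [[0.151, 0.988, 0.0], [0.988, -0.151, 0.0], [0.0, 0.0, -1.0]]
contact_force: [-1.8, -1.2, 3.0]
width: 0.199
grip_force: 29.4
time_s: 25.33
eef_pos: [0.5348, 0.1507, 0.0859]
tcp_rot: [[0.151, 0.989, -0.0], [0.989, -0.151, -0.002], [-0.002, 0.0, -1.0]]
contact_force: [-1.1, -5.1, 1.5]
width: 0.195
grip_force: 29.8
```

```bash
python3 -m pendant '[{"tx":0.42,"ty":0,"tz":-1.07,"yaw":0,"fingers":0.75},{"tx":0.55,"ty":0,"tz":-1.03,"yaw":0,"fingers":0.75},{"tx":0.63,"ty":0,"tz":-0.98,"yaw":0,"fingers":0.75},{"tx":0.7,"ty":0,"tz":-0.93,"yaw":0,"fingers":0.75},{"tx":0.78,"ty":0,"tz":-0.87,"yaw":0,"fingers":0.75},{"tx":0.84,"ty":0,"tz":-0.81,"yaw":0,"fingers":0.75},{"tx":0,"ty":0,"tz":0,"yaw":0,"fingers":0.75},{"tx":0,"ty":0,"tz":0,"yaw":0,"fingers":0.75}]' 30
cat > lid.py <<'E'
from plan import *
from scipy.optimize import brentq
def lid(h=20):
    s,t,R=tool(); q=tow(p,[[-68,0]],0)[0]; d=(t-[0.5334,0.1415,.0512])*1000; x=d[0]*np.cos(p[2])+d[1]*np.sin(p[2]); y=-d[0]*np.sin(p[2])+d[1]*np.cos(p[2])
    th=np.arctan2(h+d[2],148-x); th=np.arctan2(h,148); cur=np.arctan2(h+d[2],148-x)-th
    print('t',s['time_s'],'x',x,'y',y,'z',d[2],'theta',cur,'radial err',np.hypot(h+d[2],148-x)-np.hypot(h,148),'w',s['width'],'g',s['grip_force'],'F basket',R.T@s['contact_force'])
    robot.read_camera('scene'); print([(np.round(e['location'],3),round(e['confidence'],2)) for e in robot.search_frame('scene','knob')[:2]])
    f=lambda a:np.array([148*(1-np.cos(a))+h*np.sin(a),148*np.sin(a)-h*(1-np.cos(a))])
    a=cur+.078*np.arange(0,9); P=np.array([f(k) for k in a]); print(np.c_[a[1:],np.diff(P,axis=0)/10].round(2).tolist())
E
python3 -c "
from lid import *
lid()"
```

```text
time_s: 26.0
eef_pos: [0.5411, 0.1909, 0.1431]
tcp_rot: [[0.15, 0.989, 0.001], [0.989, -0.15, -0.0], [-0.0, 0.001, -1.0]]
contact_force: [-0.8, -5.7, 5.6]
width: 0.194
grip_force: 30.4
t 26.0 x 49.965798435228905 y -0.12976327253582287 z 91.88970491414747 theta 0.7169836316681407 radial err -0.5836473421587698 w 0.19449333411063482 g 30.380815687822178 F basket [-5.8011  0.0335 -5.5512]
[(array([0.54 , 0.199, 0.162]), 0.59)]
[[0.79, 0.91, 0.73], [0.87, 0.96, 0.66], [0.95, 1.01, 0.58], [1.03, 1.05, 0.5], [1.11, 1.09, 0.42], [1.18, 1.12, 0.33], [1.26, 1.14, 0.25], [1.34, 1.15, 0.16]]
```

```bash
python3 -m pendant '[{"tx":0.85,"ty":0,"tz":-0.79,"yaw":0,"fingers":0.75},{"tx":0.95,"ty":0,"tz":-0.67,"yaw":0,"fingers":0.75},{"tx":1.0,"ty":0,"tz":-0.58,"yaw":0,"fingers":0.75},{"tx":1.05,"ty":0,"tz":-0.5,"yaw":0,"fingers":0.75},{"tx":1.09,"ty":0,"tz":-0.42,"yaw":0,"fingers":0.75},{"tx":1.12,"ty":0,"tz":-0.33,"yaw":0,"fingers":0.75},{"tx":0,"ty":0,"tz":0,"yaw":0,"fingers":0.75},{"tx":0,"ty":0,"tz":0,"yaw":0,"fingers":0.75}]' 30
python3 -c "
from lid import *
lid()"
```

```text
time_s: 26.77
eef_pos: [0.5507, 0.252, 0.1759]
tcp_rot: [[0.15, 0.989, 0.003], [0.989, -0.15, 0.002], [0.002, 0.002, -1.0]]
contact_force: [2.0, -2.3, 5.9]
width: 0.191
grip_force: 30.8
t 26.7667 x 111.83162186597757 y -0.2577907274073965 z 124.69338190589305 theta 1.1915285326855969 radial err -0.1999180689500406 w 0.19133197566142465 g 30.80259230802767 F basket [-1.9719  2.3856 -5.9032]
[(array([0.548, 0.25 , 0.165]), 0.82)]
[[1.27, 1.14, 0.24], [1.35, 1.16, 0.15], [1.43, 1.16, 0.06], [1.5, 1.16, -0.03], [1.58, 1.16, -0.12], [1.66, 1.14, -0.21], [1.74, 1.12, -0.3], [1.82, 1.1, -0.39]]
```

```bash
python3 -m pendant '[{"tx":1.1,"ty":0,"tz":-0.29,"yaw":0,"fingers":0.75},{"tx":1.14,"ty":0,"tz":-0.15,"yaw":0,"fingers":0.75},{"tx":1.15,"ty":0,"tz":-0.06,"yaw":0,"fingers":0.75},{"tx":0.6,"ty":0,"tz":0,"yaw":0,"fingers":0.75},{"tx":0.3,"ty":0,"tz":0.02,"yaw":0,"fingers":0.75},{"tx":0,"ty":0,"tz":0,"yaw":0,"fingers":0.75},{"tx":0,"ty":0,"tz":0,"yaw":0,"fingers":0.75},{"tx":0,"ty":0,"tz":0,"yaw":0,"fingers":0.75}]' 30
python3 -c "
from lid import *
lid()"
```

```text
time_s: 27.53
eef_pos: [0.5574, 0.2946, 0.1809]
tcp_rot: [[0.15, 0.989, 0.003], [0.989, -0.15, 0.003], [0.004, 0.003, -1.0]]
contact_force: [4.0, -1.3, 5.9]
width: 0.197
grip_force: 31.1
t 27.5333 x 154.99823953978174 y -0.4235792405396914 z 129.6831755246745 theta 1.4831945447253951 radial err 0.5014453315427829 w 0.1972822517507026 g 31.08907962567173 F basket [-0.6789  4.1847 -5.8989]
[(array([0.552, 0.279, 0.173]), 0.76), (array([ 0.535, -0.313,  0.057]), 0.42)]
[[1.56, 1.16, -0.1], [1.64, 1.15, -0.19], [1.72, 1.13, -0.28], [1.8, 1.11, -0.37], [1.87, 1.07, -0.45], [1.95, 1.04, -0.53], [2.03, 0.99, -0.61], [2.11, 0.94, -0.69]]
```

```bash
python3 -m pendant '[{"tx":0.3,"ty":0.02,"tz":0.02,"yaw":0,"fingers":0.75},{"tx":0.3,"ty":0.02,"tz":0.03,"yaw":0,"fingers":0.75},{"tx":0.3,"ty":0,"tz":0.03,"yaw":0,"fingers":0.75},{"tx":0.2,"ty":0,"tz":0.02,"yaw":0,"fingers":0.75},{"tx":0.1,"ty":0,"tz":0.02,"yaw":0,"fingers":0.75},{"tx":0,"ty":0,"tz":0,"yaw":0,"fingers":0.75},{"tx":0,"ty":0,"tz":0,"yaw":0,"fingers":0.75},{"tx":0,"ty":0,"tz":0,"yaw":0,"fingers":0.75}]' 30
python3 -c "
from lid import *
lid()"
```

```text
time_s: 28.3
eef_pos: [0.5593, 0.3065, 0.18]
tcp_rot: [[0.151, 0.989, 0.003], [0.989, -0.151, 0.004], [0.004, 0.002, -1.0]]
contact_force: [1.7, 0.0, 6.7]
width: 0.199
grip_force: 31.3
t 28.3 x 167.02864865954805 y -0.46158935630794673 z 128.80307722985492 theta 1.5636626493493406 radial err 0.6695791903935628 w 0.199398378207187 g 31.295837264042348 F basket [ 0.3337  1.7179 -6.662 ]
[(array([0.555, 0.183, 0.048]), 0.69), (array([0.555, 0.288, 0.174]), 0.58)]
[[1.64, 1.15, -0.19], [1.72, 1.13, -0.28], [1.8, 1.1, -0.37], [1.88, 1.07, -0.45], [1.95, 1.03, -0.54], [2.03, 0.99, -0.61], [2.11, 0.94, -0.69], [2.19, 0.88, -0.76]]
```

```bash
python3 -m pendant '[{"tx":0.1,"ty":0,"tz":0.01,"yaw":0,"fingers":0.75},{"tx":0.1,"ty":0,"tz":0.01,"yaw":0,"fingers":0.75},{"tx":0.1,"ty":0,"tz":0.01,"yaw":0,"fingers":0.75},{"tx":0,"ty":0,"tz":0,"yaw":0,"fingers":0.75},{"tx":0,"ty":0,"tz":0,"yaw":0,"fingers":0.75},{"tx":0,"ty":0,"tz":0,"yaw":0,"fingers":0.75},{"tx":0,"ty":0,"tz":0,"yaw":0,"fingers":0.75},{"tx":0,"ty":0,"tz":0,"yaw":0,"fingers":0.75}]' 30
python3 -c "
from lid import *
lid()"
```

```text
time_s: 29.07
eef_pos: [0.5598, 0.3093, 0.1797]
tcp_rot: [[0.151, 0.989, 0.003], [0.989, -0.151, 0.003], [0.004, 0.002, -1.0]]
contact_force: [2.1, -1.3, 7.8]
width: 0.192
grip_force: 31.3
t 29.0667 x 169.9017049881097 y -0.47316310940784945 z 128.48506138662322 theta 1.5829199968103247 radial err 0.7463948454661988 w 0.19230847592866168 g 31.315275543602183 F basket [-0.9544  2.2838 -7.8408]
[(array([0.557, 0.287, 0.172]), 0.96)]
[[1.66, 1.14, -0.21], [1.74, 1.12, -0.3], [1.82, 1.1, -0.39], [1.89, 1.06, -0.47], [1.97, 1.02, -0.56], [2.05, 0.98, -0.63], [2.13, 0.92, -0.71], [2.21, 0.87, -0.78]]
```

```bash
python3 -m pendant '[{"tx":0.1,"ty":0,"tz":-0.03,"yaw":0,"fingers":0.75},{"tx":0.1,"ty":0,"tz":-0.02,"yaw":0,"fingers":0.75},{"tx":0.1,"ty":0,"tz":0,"yaw":0,"fingers":0.75},{"tx":0,"ty":0,"tz":0,"yaw":0,"fingers":0.75},{"tx":0,"ty":0,"tz":0,"yaw":0,"fingers":0.75},{"tx":0,"ty":0,"tz":0,"yaw":0,"fingers":0.75},{"tx":0,"ty":0,"tz":0,"yaw":0,"fingers":0.75},{"tx":0,"ty":0,"tz":0,"yaw":0,"fingers":0.75}]' 30
python3 -c "
from lid import *
lid()"
```

```text
time_s: 29.83
eef_pos: [0.5599, 0.3103, 0.1795]
tcp_rot: [[0.151, 0.988, 0.001], [0.988, -0.151, -0.001], [-0.001, 0.001, -1.0]]
contact_force: [0.7, -5.9, 8.4]
width: 0.191
grip_force: 31.3
t 29.8333 x 170.84143256967323 y -0.42664441395899644 z 128.3099955393285 theta 1.5892856512757836 radial err 0.7133703253083183 w 0.19103426686351507 g 31.30804250598885 F basket [-5.7109  1.5732 -8.3546]
[(array([0.552, 0.29 , 0.17 ]), 0.58)]
[[1.67, 1.14, -0.22], [1.75, 1.12, -0.31], [1.82, 1.09, -0.4], [1.9, 1.06, -0.48], [1.98, 1.02, -0.56], [2.06, 0.97, -0.64], [2.14, 0.92, -0.71], [2.21, 0.86, -0.78]]
```

```bash
python3 -m pendant '[{"tx":0.1,"ty":0,"tz":0,"yaw":0,"fingers":0.75},{"tx":0.1,"ty":0,"tz":0,"yaw":0,"fingers":0.75},{"tx":0,"ty":0,"tz":0,"yaw":0,"fingers":0.75},{"tx":0,"ty":0,"tz":0,"yaw":0,"fingers":0.75},{"tx":0,"ty":0,"tz":0,"yaw":0,"fingers":0.75},{"tx":0,"ty":0,"tz":0,"yaw":0,"fingers":0.75},{"tx":0,"ty":0,"tz":0,"yaw":0,"fingers":0.75},{"tx":0,"ty":0,"tz":0,"yaw":0,"fingers":0.75}]' 30
python3 -m pendant '[{"tx":0,"ty":0,"tz":0,"yaw":0,"fingers":0.6},{"tx":0,"ty":0,"tz":0,"yaw":0,"fingers":0.5},{"tx":0,"ty":0,"tz":0,"yaw":0,"fingers":0.4},{"tx":0,"ty":0,"tz":0,"yaw":0,"fingers":0.3},{"tx":0,"ty":0,"tz":0,"yaw":0,"fingers":0.2},{"tx":0,"ty":0,"tz":0,"yaw":0,"fingers":0.2},{"tx":0,"ty":0,"tz":-0.5,"yaw":0,"fingers":0.2},{"tx":0,"ty":0,"tz":-1,"yaw":0,"fingers":0.2}]'
python3 -m pendant '[{"tx":0,"ty":0,"tz":-2,"yaw":0,"fingers":0.2},{"tx":0,"ty":0,"tz":-2.5,"yaw":0,"fingers":0.2},{"tx":0,"ty":0,"tz":-2.5,"yaw":0,"fingers":0.2},{"tx":0,"ty":0,"tz":-2.5,"yaw":0,"fingers":0.2},{"tx":-2,"ty":4,"tz":0,"yaw":0,"fingers":0.2},{"tx":0,"ty":-4,"tz":0,"yaw":0,"fingers":0.2},{"tx":0,"ty":-4,"tz":0,"yaw":0,"fingers":0.2},{"tx":0,"ty":-4,"tz":0,"yaw":0,"fingers":0.2}]'
```

```text
time_s: 30.6
eef_pos: [0.5599, 0.3102, 0.1795]
tcp_rot: [[0.152, 0.988, -0.0], [0.988, -0.152, -0.005], [-0.005, 0.0, -1.0]]
contact_force: [-1.1, -11.6, 9.6]
width: 0.197
grip_force: 31.4
time_s: 31.27
eef_pos: [0.5586, 0.3121, 0.1918]
tcp_rot: [[0.151, 0.989, -0.003], [0.989, -0.151, -0.001], [-0.002, -0.003, -1.0]]
contact_force: [0.3, -0.8, 0.1]
width: 0.4
grip_force: 0.0
time_s: 31.93
eef_pos: [0.475, 0.306, 0.288]
tcp_rot: [[0.154, 0.988, -0.002], [0.988, -0.154, -0.0], [-0.0, -0.002, -1.0]]
contact_force: [-0.6, -0.3, 0.5]
width: 0.402
grip_force: 0.0
```

```bash
python3 -m pendant '[{"tx":-3.5,"ty":0,"tz":0,"yaw":0,"fingers":0.2},{"tx":-4,"ty":0,"tz":0,"yaw":0,"fingers":0.2},{"tx":-4,"ty":0,"tz":0,"yaw":0,"fingers":0.2},{"tx":-4,"ty":0,"tz":0,"yaw":0,"fingers":0.2},{"tx":-4,"ty":0,"tz":0,"yaw":0,"fingers":0.2},{"tx":-4,"ty":0,"tz":0,"yaw":0,"fingers":0.2},{"tx":-4,"ty":0,"tz":0,"yaw":0,"fingers":0.2},{"tx":-4,"ty":0,"tz":0,"yaw":0,"fingers":0.2}]'
python3 - <<'E'
from plan import *
im=robot.read_camera('top')
for c in ['top','scene']:
    if c=='scene': im=robot.read_camera(c)
    for l in ['knob','ring','garlic_in']: print(c,l,[(np.round(e['location'],3),round(e['confidence'],2)) for e in robot.search_frame(c,l)[:3]])
    hsv=cv2.cvtColor(im,cv2.COLOR_BGR2HSV)
    for nm,x,z in [('shut',-68,.095),('open',98.5,.2245),('open-0.1',80+148*np.sin(-.1)*-1*-1+18.5*np.cos(.1),.0765+.148*np.cos(.1)+.0185*np.sin(.1))]:
        print(nm,w2pix(c,tow(p,[[x,0]],z)))
    m=cv2.inRange(hsv,(3,140,90),(16,255,255)); n,_,st,ce=cv2.connectedComponentsWithStats(m)
    e=w2pix(c,tow(p,[[98.5,0]],.2245))[0]
    print([(st[i,4],ce[i].round(1)) for i in range(1,n) if st[i,4]>3 and np.linalg.norm(ce[i]-e)<40])
    print('ring exp',w2pix(c,tow(p,path(p[3],p[4],[221])[:,:2],.07)),[(st[i,4],ce[i].round(1)) for i in range(1,n) if st[i,4]>3 and np.linalg.norm(ce[i]-w2pix(c,tow(p,path(p[3],p[4],[221])[:,:2],.07))[0])<15])
E
```

```text
time_s: 32.6
eef_pos: [0.427, -0.0065, 0.2899]
tcp_rot: [[0.151, 0.989, 0.003], [0.989, -0.151, -0.0], [0.0, 0.003, -1.0]]
contact_force: [1.0, 0.3, -0.8]
width: 0.405
grip_force: 0.0
top knob [(array([0.558, 0.285, 0.179]), 0.77)]
top ring []
top garlic_in [(array([0.557, 0.188, 0.057]), 0.72)]
shut [[220.3403 226.9512]]
open [[138.7031 215.946 ]]
open-0.1 [[145.3051 216.7674]]
[]
ring exp [[307.4926 240.3871]] [(np.int32(5), array([316.4, 243. ]))]
scene knob [(array([0.515, 0.295, 0.17 ]), 0.78)]
scene ring []
scene garlic_in [(array([0.554, 0.182, 0.048]), 0.56)]
shut [[228.6717 184.0809]]
open [[199.7748 124.018 ]]
open-0.1 [[201.9092 126.2915]]
[(np.int32(380), array([172.2,  98.6])), (np.int32(16), array([230.6, 112.4]))]
ring exp [[263.461 234.827]] [(np.int32(26), array([262.7, 234. ]))]
```

Run:
```python
from plan import *
im=robot.read_camera('top').astype(int)
r=im[:,:,2]-im[:,:,0]; print(r[206:227,128:152])
for e in robot.outline_of('top','lid')[:1]:
    v,u=np.nonzero(e['region']); print(e['confidence'],cv2.boxPoints(cv2.minAreaRect(np.c_[u,v].astype(np.float32))))
for th in (1.57,1.47):
    print(th,w2pix('top',np.vstack([tow(p,[[80-160*np.cos(th),y]],.0765+.16*np.sin(th)) for y in (-65,65)])))
print(w2pix('top',tow(p,[[80,-65],[80,65]],.0765)))
```

```text
[[53 52 53 52 53 52 52 52 52 52 51 52 53 52 51 52 51 46 17  4  4 13 18 11]
 [52 52 51 52 51 51 51 52 51 52 52 51 52 52 51 51 51 42 13  4  8 12 18  9]
 [52 52 51 51 53 52 52 52 52 52 52 52 52 52 51 52 52 40 12  5  9 14 19 14]
 [52 53 52 51 52 53 52 52 52 52 52 51 52 52 52 51 50 39 11  4 11  9 19 19]
 [51 52 52 52 52 53 52 51 53 52 51 52 52 51 52 52 50 35 10  4  8  6 11 17]
 [52 52 52 51 52 51 51 52 49 51 51 49 50 50 51 51 49 28  8  4 11 12  8 13]
 [51 52 52 52 52 52 52 55 54 57 59 58 56 53 51 50 48 24  6  4 15 17 13 16]
 [53 51 51 52 52 52 55 61 64 65 66 65 64 61 55 51 45 17  5  7 16 19  9 14]
 [52 51 52 52 52 51 60 64 67 68 69 68 67 65 57 43 35 12  5  8 13 17  8 14]
 [51 52 52 52 52 52 59 65 69 71 71 70 70 66 51 19 12  5  3  8  8 14 13 15]
 [52 51 51 51 51 50 57 63 67 68 69 69 68 64 45 11  4  2  3  6  5 13 17 14]
 [52 52 53 52 52 49 51 57 61 62 64 65 64 60 42 12  5  3  3  5  4  9 12  8]
 [52 52 52 51 52 50 49 50 52 56 57 59 58 54 42 29 15  5  4 11 12 11 13  7]
 [51 52 52 52 53 51 50 47 45 45 47 48 48 44 43 42 22  6  5 15 18 15 18 12]
 [51 50 51 52 53 51 50 50 50 49 46 46 46 47 48 45 18  5  7 15 20 12 15 15]
 [51 51 52 51 51 52 52 52 52 50 50 51 52 51 51 42 13  4  9 15 18  8 11 15]
 [50 51 51 51 51 50 52 51 51 51 51 52 51 52 51 40 11  4  8  8 13 10 10 13]
 [50 52 51 52 52 51 52 52 51 52 51 52 51 52 49 35 10  4  5  4  8  9  9 11]
 [52 52 52 53 52 52 52 53 53 52 52 51 51 51 50 27  7  4 10  5  6  9  7 10]
 [52 51 51 52 51 51 52 52 51 51 51 51 52 52 48 25  6  4 13 11  9 11  6  7]
 [51 51 50 51 51 52 51 52 52 52 52 52 53 53 48 23  7  4 13 14 11 15 11  8]]
0.62 [[129.5761 245.4422]
 [137.9067 184.3509]
 [166.9128 188.3063]
 [158.5821 249.3976]]
1.57 [[150.0047 187.1458]
 [141.511  246.5958]]
1.47 [[157.3653 188.0951]
 [148.935  247.5127]]
[[165.4197 193.7108]
 [158.082  245.8572]]
```

```bash
python3 -c "
from plant import robot
print(robot.job_done())"
```

```text
the job is handed in; nothing more can be done
None
```

The ring was slid off the tongue and round both bends until it stopped against the handle's ferrule, then released. The lid was swung to its end stop and stands upright, and the job was handed in at about 33 s.

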